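Put the fixings away in the sloping trays

TASK

Put the fixings away in the two sloping trays. In the wide tray stack the three screw cartons flat and lengthwise down its middle, the largest at the bottom, then the middle-sized, the smallest on top, each slid down the slope until its end rests square against the slatted back; in the narrow tray stand the larger tin midway across, slid down against the back, and stack the smaller tin centrally on its lid. Leave the glue bottle, mug and screwdriver where they are.

Things in the scene. Friction and masses are not known exactly. Their poses are not given: they have to be found in the camera images.
- carton_large_center (a point): The largest plain brown cardboard screw carton, closed, with a white label on top: 100 mm long, 64 mm wide, 46 mm high, about 0.5 kg. It lies flat on the bench at the start. This point is its centre, half-way up; x runs along its length, y across its width, z up. Either end may lead.
- carton_medium_center (a point): The middle-sized plain brown cardboard screw carton, closed, with a white label on top: 82 mm long, 54 mm wide, 40 mm high, about 0.32 kg. It lies flat on the bench at the start. This point is its centre, half-way up; x runs along its length, y across its width, z up. Either end may lead.
- carton_small_center (a point): The smallest plain brown cardboard screw carton, closed, with a white label on top: 62 mm long, 44 mm wide, 34 mm high, about 0.18 kg. It lies flat on the bench at the start. This point is its centre, half-way up; x runs along its length, y across its width, z up. Either end may lead.
- tin_large_center (a point): The larger round metal tin of panel pins with a flat push-on lid and a paper band: 64 mm diameter, 50 mm high, about 0.3 kg, standing upright on the bench at the start. This point is its centre, half-way up; z is its axis, up.
- tin_small_center (a point): The smaller round metal tin of panel pins with a flat push-on lid and a paper band: 48 mm diameter, 36 mm high, about 0.16 kg, standing upright on the bench at the start. This point is its centre, half-way up; z is its axis, up.
- wide_tray_stop (a point): Wide plywood tray fixed to the bench; floor slopes down 0.25 rad away from the robot, inside 150 mm long, 100 mm wide; side cheeks 10 mm high; upper end open, 53 mm above bench. Back stop at the low end: three slats (15 mm gaps), 112 mm tall, square to the floor. Point: on the floor at the foot of the back stop's face, midway across, 16 mm above bench. Axes tilted with the tray: x down the slope into the stop, y across, z off the floor.
- narrow_tray_stop (a point): Narrow plywood tray fixed to the bench; floor slopes down 0.25 rad away from the robot, inside 150 mm long, 82 mm wide; side cheeks 10 mm high; upper end open, 53 mm above bench. Back stop at the low end: one low board 80 mm wide, 66 mm tall, square to the floor. Point: on the floor at the foot of the back stop's face, midway across, 16 mm above bench. Axes tilted with the tray: x down the slope into the stop, y across, z off the floor.
- glue_bottle_center (a point): Bystander: a yellow bottle of wood glue, 60 mm diameter, 150 mm tall, standing upright. This point is half-way up it. Leave it alone.
- mug_center (a point): Bystander: a white mug, 80 mm across, 90 mm tall. This point is half-way up it. Leave it alone.
- screwdriver_grip (a point): Bystander: a screwdriver 190 mm long lying on the bench beyond the trays. This point is on its handle. Leave it alone.
Mind the look-alikes: they are no part of the job. What is shaped like the part that bears carton_medium_center but green or orange is not meant.

How it is judged:
At the end, for the whole second after the job is handed in: Wide tray: large, medium, small carton stacked flat in order (height 5 mm, 0.08 rad), each within 6 mm of the back, 14 mm of the midline, 0.14 rad of lengthwise. Narrow tray: large tin within 6 mm of the back, 14 mm of the midline, small tin on it, centred to 10 mm. All at rest (x of carton_large_center in the frame of wide_tray_stop between -0.056 and -0.044 m and y of carton_large_center in the frame of wide_tray_stop between -0.014 and 0.014 m and z of carton_large_center in the frame of wide_tray_stop between 0.018 and 0.028 m and angle between the x axis of each of carton_large_center, carton_medium_center, carton_small_center and the x axis of wide_tray_stop, either way round below 0.14 rad and angle between the z axis of each of carton_large_center, carton_medium_center, carton_small_center and the z axis of wide_tray_stop, either way round below 0.08 rad and x of carton_medium_center in the frame of wide_tray_stop between -0.047 and -0.035 m and y of carton_medium_center in the frame of wide_tray_stop between -0.014 and 0.014 m and z of carton_medium_center in the frame of wide_tray_stop between 0.061 and 0.071 m and x of carton_small_center in the frame of wide_tray_stop between -0.037 and -0.025 m and y of carton_small_center in the frame of wide_tray_stop between -0.014 and 0.014 m and z of carton_small_center in the frame of wide_tray_stop between 0.098 and 0.108 m and x of tin_large_center in the frame of narrow_tray_stop between -0.038 and -0.026 m and y of tin_large_center in the frame of narrow_tray_stop between -0.014 and 0.014 m and z of tin_large_center in the frame of narrow_tray_stop between 0.02 and 0.03 m and x of tin_small_center in the frame of tin_large_center between -0.01 and 0.01 m and y of tin_small_center in the frame of tin_large_center between -0.01 and 0.01 m and z of tin_small_center in the frame of narrow_tray_stop between 0.063 and 0.073 m and angle between the z axis of each of tin_large_center, tin_small_center and the z axis of narrow_tray_stop, either way round below 0.08 rad and linear speed of each of carton_large, carton_medium, carton_small, tin_large, tin_small below 0.02 m/s); the robot touches nothing.
It fails at once if the glue bottle is pushed more than 30 mm or knocked over (distance of glue_bottle_center from where it was at the start of the episode above 0.03 m or angle between glue_bottle_center's own z axis and vertical above 0.5 rad).
It fails at once if the mug is pushed more than 30 mm or knocked over (distance of mug_center from where it was at the start of the episode above 0.03 m or angle between mug_center's own z axis and vertical above 0.5 rad).
It fails at once if the screwdriver is pushed more than 30 mm (distance of screwdriver_grip from where it was at the start of the episode above 0.03 m).
It also fails if it takes over 144 s, if anything falls off the work surface, if the arm or the gripper's body presses on something with over 40 N, if the wrist force passes 120 N, or if a joint passes its speed limit or range.

ROBOT

A 6-joint arm with a two-finger parallel gripper is mounted at the origin on the work surface. World frame = base frame: x ahead of the robot, y to its left, z up, the work surface at z = 0. Lengths are in m, angles in rad, forces in N, time in s.
With the tool pointing down it reaches from about 0.275 to 0.75 m from the base axis. Payload 10.2 kg.
Tool frame: the origin (TCP) lies on the mounting face of the last link; the fingertips stand 166 mm ahead of it and the grasp point (between the pads) lies 147 mm ahead of it; z points along the fingers, y is the direction in which the jaws open and shut (so a half turn about z gives the same grasp; the last joint's range is limited). The gripper opens to 88 mm and grips with 3 to 60 N. Pads are 18 mm wide; open, the fingers measure 123 mm over their backs; the gripper's body (75 mm by 187 mm) begins 45 mm behind the grasp point.
Start: joints at [0.975, 0.313, 1.498, -0, 1.331, -0.223], TCP at [0.191, 0.489, 0.405] pointing down, gripper open.
Joint ranges: [-2.94, 2.94], [-0.97, 2.17], [0.19, 2.56], [-1.23, 4.37], [0.02, 3.11], [-2.88, 2.88]. Speed limits (rad/s): [2.39, 2.39, 3.01, 3.14, 3.14, 3.14].

INTERFACE

Orientations are given as a rotation vector (axis times angle).
In Python, from plant import monitor, get_image, camera_params, job, regions_of, spot_point gives the robot as it stands.
- The arm moves only by the tool step_arm, never from a script. Its arguments are lists of equal length, an entry for each row: "jaw": the closure, from 0 (fully open) to 1 (shut); "dp": the shift along the tool's x, y, z in mm, a list of three; "rot": the turn, a rotation vector about the tool's x, y, z in rad, a list of three. In form: {"jaw": [jaw, ...], "dp": [[dx, dy, dz], ...], "rot": [[wx, wy, wz], ...]}. A call has 1 to 8 rows; each row shifts and turns the pose as measured when the row begins, along the tool's axes as they then stand; what a row does not reach is not made up. A row lasts 1/12 s, in which the tool goes at most 41.7 mm and 7.16 degrees, less where a joint would pass 70% of its speed; a pose out of reach is approached as far as the arm can. A call is refused whole if a number of a shift passes 41.7 or a number of a turn 0.125, either way. A call with a gripper value outside its range is refused whole. The fingers move at their own pace and stop on an object; "newtons" is the grip in N (left out, the last holds). Time passes only in rows, so rows that do not move let the fingers close. It gives the time, the measured TCP pose, the force and the opening at its end, in the units of the state.
- monitor.state(): the state, without advancing time (a new reading comes with each control period).
- get_image(name): name is "scene" or "side" or "wrist"; returns the picture (480x640x3 uint8, blue, green, red); there is no depth.
- camera_params(name): a dict with "camera_matrix" (3x3 intrinsics, pixels), "R" (3x3) and "t" (3): a world point X has camera coordinates R X + t. Camera axes: x right, y down, z forward; pixel columns grow to the right and rows downward; lengths in m; the calibration is good to about 2 mm. A picture is of the moment at which its call begins: read the wrist's pose just before it. camera_params takes no time and is no camera call; for the wrist camera it gives the pose at the moment of the call.
- job.hand_in(): hands the job in, once; it reports no verdict.
Trained networks look in the newest picture that a camera, given by its name, has taken for a name from the list of things; names that differ only in an ending like _2 or _b are one class to them, and where a whole thing is asked for, a point or a joint stands for the part that bears it (a point fixed in the world has none). Each returns a list of dicts, best first, with "score" (0 to 1); they miss things now and then, are a little off and sometimes report something else, mostly with a low value. They report only what shows in the picture. A call takes as long as a camera call. They do not tell look-alikes from the thing itself.
- regions_of(camera, thing): "mask" (480x640 bool, what is visible of it).
- spot_point(camera, thing): "location" ([x, y, z] in m, in world coordinates, good to about 4 mm: a listed point, or the origin of a listed thing).
The state is a dict: "clock": time; "joint_positions": joint angles; "joint_velocities": joint speeds; "tau": joint torques, N m; "ee_pos": TCP position; "eef_rot": TCP orientation; "wrist_force": force on the tool from outside, world axes, zero at the start; "wrist_torque": the same for the moment, N m; "opening": opening from 0.0 (shut) to 1.0 (fully open).
Only numpy, scipy, OpenCV 4.12 (cv2) and the standard library are available. Lean on these libraries where they do the work, as an engineer would, in place of code of your own. Each camera call takes 0.05 s, during which the arm holds its last target. There are 200 camera calls.

## Working session

There is one attempt and no reset: what is moved stays moved. The work goes in short steps, Python scripts to look and compute and a tool call to move; the robot and the scene stay as the last step left them, time stands still between calls to the robot, and variables do not carry over. Pictures are saved under pics/ and viewed, about 12 in all and at most 16, crops included, and the job is handed in when it is done.

Besides the shell and the picture viewer there is one more tool, called after ">>>" by a JSON object that holds its "op" and its "data". step_arm: Moves the arm, as the interface text tells. Its arguments: {"type":"object","properties":{"jaw":{"type":"array"},"dp":{"type":"array"},"rot":{"type":"array"},"newtons":{"type":"number"}},"required":["jaw","dp","rot"]}

```bash
mkdir -p pics; ls; python3 - <<'E'
from plant import *
import cv2, numpy as np
s=monitor.state(); print({k:np.round(v,3) for k,v in s.items()})
for c in ["scene","side"]:
    im=get_image(c); cv2.imwrite(f"pics/{c}0.png",im)
    p=camera_params(c); print(c,np.round(-np.array(p["R"]).T@p["t"],3))
    for t in ["carton_large_center","carton_medium_center","carton_small_center","tin_large_center","tin_small_center","wide_tray_stop","narrow_tray_stop","glue_bottle_center","mug_center","screwdriver_grip"]:
        print(t,[(np.round(d["location"],3).tolist(),round(d["score"],2)) for d in spot_point(c,t)][:4])
E
```

```text
pics
{'clock': np.float64(0.0), 'joint_positions': array([ 0.975,  0.313,  1.498, -0.   ,  1.331, -0.223]), 'joint_velocities': array([-0.002, -0.001, -0.002, -0.001,  0.001,  0.002]), 'tau': array([-3.0000e-03, -4.0222e+01, -2.5227e+01,  6.9000e-02,  3.5000e-02,
       -0.0000e+00]), 'ee_pos': array([0.191, 0.489, 0.404]), 'eef_rot': array([-5.820e-01, -3.087e+00,  2.000e-03]), 'wrist_force': array([-0.525,  1.414, -0.898]), 'wrist_torque': array([0.025, 0.074, 0.012]), 'opening': np.float64(0.997)}
scene [1.054 0.734 0.774]
carton_large_center [([0.456, 0.002, 0.019], 0.75)]
carton_medium_center [([0.345, -0.149, 0.022], 0.92), ([0.448, -0.475, 0.026], 0.88), ([0.395, -0.344, 0.015], 0.67)]
carton_small_center [([0.557, 0.364, 0.014], 0.62)]
tin_large_center [([0.563, -0.349, 0.022], 0.63)]
tin_small_center [([0.457, 0.003, 0.023], 0.72), ([0.382, 0.34, 0.018], 0.58)]
wide_tray_stop [([0.582, 0.18, 0.015], 0.77), ([0.381, 0.342, 0.016], 0.56)]
narrow_tray_stop [([0.593, -0.162, 0.016], 0.81), ([0.582, 0.181, 0.017], 0.25)]
glue_bottle_center [([0.713, 0.202, 0.075], 0.74), ([0.456, 0.001, 0.022], 0.15)]
mug_center [([0.726, -0.2, 0.048], 0.67), ([0.564, -0.349, 0.02], 0.54)]
screwdriver_grip [([0.724, -0.026, 0.012], 0.92)]
side [ 0.044 -0.926  0.829]
carton_large_center [([0.454, 0.004, 0.022], 0.72)]
carton_medium_center [([0.443, -0.477, 0.017], 0.78), ([0.394, -0.348, 0.018], 0.59), ([0.343, -0.149, 0.019], 0.56)]
carton_small_center [([0.554, 0.36, 0.018], 0.86), ([0.561, -0.344, 0.021], 0.55)]
tin_large_center [([0.559, -0.344, 0.023], 0.87)]
tin_small_center []
wide_tray_stop []
narrow_tray_stop [([0.591, -0.165, 0.014], 0.84)]
glue_bottle_center [([0.715, 0.202, 0.073], 0.9)]
mug_center [([0.722, -0.203, 0.048], 0.59)]
screwdriver_grip [([0.726, -0.023, 0.014], 0.88)]
```

View pics/scene0.png

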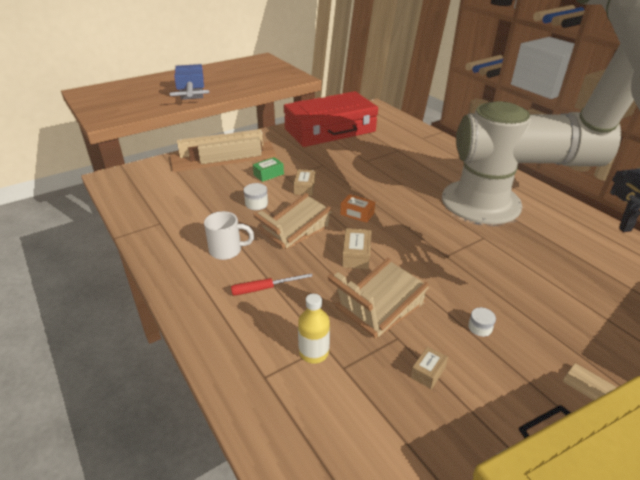

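View pics/side0.png

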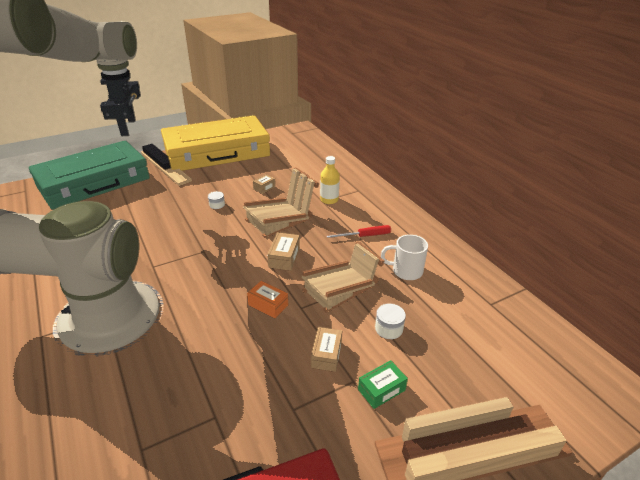

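The brown medium carton is the one at side (327,348). Green is at (383,383) and orange at (268,299). The trays are at side (278,205) for the wide one and (340,278) for the narrow one. Next I'll fit poses from the network masks in both fixed cameras.

```bash
cat > h.py <<'E'
from plant import *
import cv2, numpy as np
from scipy.optimize import minimize
from scipy.spatial.transform import Rotation as Ro
def proj(p,X):
    c=np.asarray(X)@np.array(p["R"]).T+np.array(p["t"]).ravel(); u=c@np.array(p["camera_matrix"]).T
    return u[:,:2]/u[:,2:]
def box(l,w,h): return np.array([[a*l/2,b*w/2,c*h] for a in(-1,1) for b in(-1,1) for c in(0,1)])
def cyl(d,h):
    a=np.linspace(0,6.28,40); return np.vstack([np.c_[d/2*np.cos(a),d/2*np.sin(a),0*a+z] for z in(0,h)])
DIM=dict(carton_large=box(.1,.064,.046),carton_medium=box(.082,.054,.04),carton_small=box(.062,.044,.034),tin_large=cyl(.064,.05),tin_small=cyl(.048,.036))
def masks(name,cams,xy,z=.02):
    out=[]
    for c in cams:
        p=camera_params(c); q=proj(p,[[*xy,z]])[0]
        best=None
        for r in regions_of(c,name+"_center"):
            m=np.array(r["mask"]).astype(np.uint8)
            ys,xs=np.nonzero(m)
            if len(xs)>20 and np.hypot(xs.mean()-q[0],ys.mean()-q[1])<25 and best is None: best=m
        if best is not None: out.append((c,p,best))
    return out
def fit(name,ms,xy):
    pts=DIM[name]; S=8
    def cost(v):
        R=np.array([[np.cos(v[2]),-np.sin(v[2]),0],[np.sin(v[2]),np.cos(v[2]),0],[0,0,1]])
        X=pts@R.T+[v[0],v[1],0]; s=0
        for c,p,m in ms:
            h=cv2.convexHull(np.round(proj(p,X)*16).astype(np.int32))
            im=np.zeros_like(m); cv2.fillConvexPoly(im,h,1,cv2.LINE_8,4)
            s+=1-(im&m).sum()/max((im|m).sum(),1)
        return s/len(ms)
    best=None
    for y in ([0] if "tin" in name else np.arange(0,np.pi,np.pi/6)):
        r=minimize(cost,[*xy,y],method="Nelder-Mead",options=dict(initial_simplex=np.array([[xy[0],xy[1],y],[xy[0]+.01,xy[1],y],[xy[0],xy[1]+.01,y],[xy[0],xy[1],y+.25]])))
        if best is None or r.fun<best.fun: best=r
    return best
def pose():
    s=monitor.state(); return np.array(s["ee_pos"]),Ro.from_rotvec(s["eef_rot"])
def Rt(yaw,tilt=0.,ref=None):
    """tool pointing down, x axis along yaw; tilt: approach normal leans to +x(yaw) by tilt"""
    x=np.array([np.cos(yaw)*np.cos(tilt),np.sin(yaw)*np.cos(tilt),-np.sin(tilt)])
    n=np.array([np.cos(yaw)*np.sin(tilt),np.sin(yaw)*np.sin(tilt),np.cos(tilt)])
    z=-n; return Ro.from_matrix(np.c_[x,np.cross(z,x),z])
def go(g,R,n=None,start=None):
    """rows to bring grasp point (147 ahead) to g with orientation R"""
    p0,R0=start or pose(); t=np.array(g)-R.apply([0,0,.147]); rv=(R0.inv()*R).as_rotvec()
    d=t-p0
    n=n or int(max(np.ceil(np.abs(rv).max()/.12),np.ceil(np.linalg.norm(d)*1000/40),1))
    A=sum((R0*Ro.from_rotvec(rv/n*k)).as_matrix() for k in range(n))
    dp=np.linalg.solve(A,d)*1000
    print("rows",n,"dp",np.round(dp,1).tolist(),"rot",np.round(rv/n,3).tolist()); return t,R
E
python3 - <<'E'
from h import *
G=dict(carton_large=(.455,.003),carton_medium=(.394,-.346),carton_small=(.556,.362),tin_large=(.561,-.346),tin_small=(.382,.341))
[get_image(c) for c in("scene","side")]
for k,xy in G.items():
    ms=masks(k,["scene","side"],xy)
    if not ms: print(k,"no mask");continue
    r=fit(k,ms,xy); print(k,len(ms),np.round(r.x,4),round(r.fun,3))
    for m in ms:
        r=fit(k,[m],xy); print("   ",m[0],np.round(r.x,4),round(r.fun,3))
for t in("wide_tray_stop","narrow_tray_stop"):
    print(t,[len(regions_of(c,t)) for c in("scene","side")])
p=camera_params("wrist"); e,R=pose(); C=-np.array(p["R"]).T@p["t"]
print("wrist cam in tool",np.round(R.inv().apply(C-e),4)); print(np.round(np.array(p["R"])@R.as_matrix(),3),p["camera_matrix"])
print(np.round(R.as_matrix(),3))
a=[cv2.resize(get_image("scene")[150:340,240:440],None,fx=2.9,fy=2.9,interpolation=2),]
cv2.imwrite("pics/s1.png",a[0])
E
```

```text
carton_large 2 [ 0.4544 -0.0039  0.8836] 0.058
    scene [ 0.4538 -0.0047  0.8815] 0.043
    side [ 0.457  -0.0013  0.9011] 0.057
carton_medium 2 [ 0.3934 -0.3482  0.9138] 0.08
    scene [ 0.3922 -0.3518  0.8989] 0.067
    side [ 0.393  -0.3472  0.9036] 0.069
carton_small 2 [0.5549 0.3612 0.39  ] 0.103
    scene [0.555  0.3612 3.5115] 0.068
    side [0.5566 0.3623 0.4127] 0.109
tin_large 2 [ 0.5575 -0.3508  0.1735] 0.105
    scene [ 0.5542 -0.3611  0.3637] 0.147
    side [ 0.5579 -0.3503  0.3709] 0.04
tin_small 1 [0.3781 0.3336 0.442 ] 0.027
    scene [0.3781 0.3336 0.442 ] 0.027
wide_tray_stop [1, 1]
narrow_tray_stop [1, 2]
wrist cam in tool [0.0791 0.0003 0.0204]
[[ 0.     1.    -0.   ]
 [-0.953 -0.    -0.302]
 [-0.302  0.     0.953]] [[407.2415017    0.         317.08788118]
 [  0.         407.2415017  240.83370655]
 [  0.           0.           1.        ]]
[[-0.931  0.364 -0.   ]
 [ 0.364  0.931 -0.   ]
 [ 0.    -0.    -1.   ]]
```

View pics/s1.png

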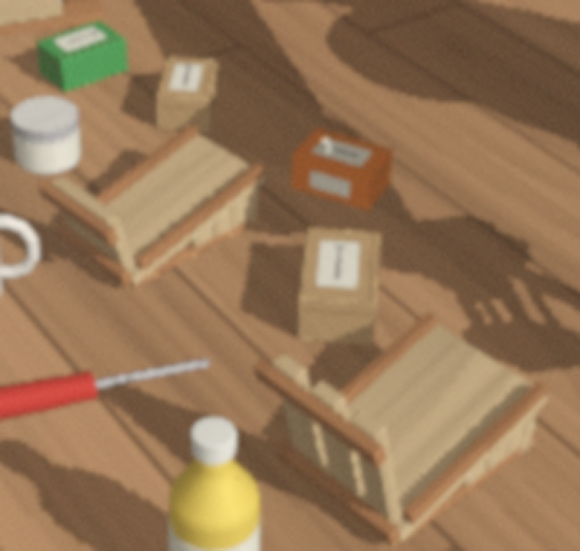

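The crop shows the two open trays. The wide one has its slats at crop (320,430) and its upper end at (490,355). The narrow one has its stop at (90,215) and its upper end at (230,150). Next: fit the tray yaw from the masks, and the first move goes towards the small tin area and wide tray.

```bash
python3 - <<'E'
from h import *
def tray(w,sw,sh,tk=.006,bt=.012):
    c,s=np.cos(.25),np.sin(.25); M=np.array([[c,0,s],[0,1,0],[-s,0,c]])
    W=w/2+tk
    def b(x0,x1,y0,y1,z0,z1): return np.array([[x,y,z] for x in(x0,x1) for y in(y0,y1) for z in(z0,z1)])@M.T+[0,0,.016]
    base=b(-.15,0,-W,W,0,.0); g=base.copy(); g[:,2]=0
    hs=[np.vstack([base,g]),b(-.15,0,w/2,W,0,.01),b(-.15,0,-W,-w/2,0,.01),b(0,bt,-sw/2,sw/2,-.01,sh)]
    return hs
def fitt(hs,ms,v0):
    def cost(v):
        R=Ro.from_euler("z",v[2]).as_matrix(); s=0
        for c,p,m in ms:
            im=np.zeros_like(m)
            for h in hs:
                cv2.fillConvexPoly(im,cv2.convexHull(np.round(proj(p,h@R.T+[v[0],v[1],0])*16).astype(np.int32)),1,cv2.LINE_8,4)
            s+=1-(im&m).sum()/(im|m).sum()
        return s/len(ms)
    r=[minimize(cost,[*v0,y],method="Nelder-Mead",options=dict(initial_simplex=np.array([[v0[0],v0[1],y],[v0[0]+.01,v0[1],y],[v0[0],v0[1]+.01,y],[v0[0],v0[1],y+.15]]))) for y in(-.4,-.2,0,.2,.4)]
    return min(r,key=lambda q:q.fun)
[get_image(c) for c in("scene","side")]
for t,w,sw,sh,v0 in(("wide_tray_stop",.1,.1,.112,(.582,.18)),("narrow_tray_stop",.082,.08,.066,(.592,-.163))):
    ms=[]
    for c in("scene","side"):
        p=camera_params(c);q=proj(p,[[*v0,.03]])[0]
        for r in regions_of(c,t):
            m=np.array(r["mask"]).astype(np.uint8);ys,xs=np.nonzero(m);print(c,xs.mean()-q[0],ys.mean()-q[1],len(xs))
            if np.hypot(xs.mean()-q[0],ys.mean()-q[1])<40: ms.append((c,p,m));break
    for S in [ms]+[[m] for m in ms]:
        r=fitt(tray(w,sw,sh),S,v0); print(t,len(S),np.round(r.x,4),round(r.fun,3))
# to look point: above between wide tray
go([.42,.22,.25],Rt(np.pi))
go([.36,.34,.25],Rt(np.pi))
E
```

```text
scene 18.925843280214167 -13.280180776511543 4494
side -12.218974990258403 2.057685048040611 2549
wide_tray_stop 2 [0.5824 0.1812 0.1454] 0.06
wide_tray_stop 1 [0.5823 0.1803 0.1406] 0.061
wide_tray_stop 1 [0.5823 0.1818 0.1487] 0.054
scene 17.27746271466367 -9.88182938183914 2402
side -15.731906198747708 10.788964125420875 2942
narrow_tray_stop 2 [ 0.5946 -0.1689  0.1538] 0.059
narrow_tray_stop 1 [ 0.5953 -0.1713  0.1387] 0.047
narrow_tray_stop 1 [ 0.5956 -0.1662  0.1616] 0.058
rows 9 dp [-31.2, -24.2, 0.9] rot [0.0, 0.0, -0.041]
rows 6 dp [-33.0, -18.3, 1.3] rot [0.0, 0.0, -0.062]
```

Tray fits agree between the cameras: wide is (0.582, 0.181) with yaw 0.145, narrow is (0.594, -0.167) with yaw 0.15. Moving to hover over the large carton.

```bash
python3 - <<'E'
from h import *
go([.448,-.0115,.17],Rt(.884+np.pi))
E
```

```text
rows 15 dp [-10.3, -38.7, 5.8] rot [0.0, 0.0, -0.084]
```

>>> {"op": "step_arm", "data": {"jaw": [0, 0, 0, 0, 0, 0, 0, 0], "dp": [[-10, -39, 6], [-10, -39, 6], [-10, -39, 6], [-10, -39, 6], [-10, -39, 6], [-10, -39, 6], [-10, -39, 6], [-10, -39, 6]], "rot": [[0, 0, -0.084], [0, 0, -0.084], [0, 0, -0.084], [0, 0, -0.084], [0, 0, -0.084], [0, 0, -0.084], [0, 0, -0.084], [0, 0, -0.084]], "newtons": 40}}

```text
clock: 2.92
ee_pos: [0.2369, 0.1953, 0.3573]
eef_rot: [-0.445, 3.107, 0.003]
wrist_force: [1.5, 0.3, 0.3]
opening: 0.998
```

>>> {"op": "step_arm", "data": {"jaw": [0, 0, 0, 0, 0, 0, 0, 0], "dp": [[-10, -39, 6], [-10, -39, 6], [-10, -39, 6], [-10, -39, 6], [-10, -39, 6], [-10, -39, 6], [-10, -39, 6], [0, 0, 0]], "rot": [[0, 0, -0.084], [0, 0, -0.084], [0, 0, -0.084], [0, 0, -0.084], [0, 0, -0.084], [0, 0, -0.084], [0, 0, -0.084], [0, 0, 0]]}}

```text
clock: 3.58
ee_pos: [0.4254, -0.0024, 0.3181]
eef_rot: [-1.301, 2.849, -0.004]
wrist_force: [-1.7, 0.6, -0.5]
opening: 1.006
```

```bash
cat >> h.py <<'E'
def wfit(k,xy,cams=("wrist",),show=None):
    for c in cams:
        im=get_image(c)
        if show and c=="wrist": cv2.imwrite(show,im)
    ms=masks(k,cams,xy)
    if not ms: print(k,"no mask"); return
    r=fit(k,ms,xy); print(k,[m[0] for m in ms],np.round(r.x,4),round(r.fun,3)); return r.x
def where():
    p,R=pose(); s=monitor.state(); x=R.apply([1,0,0])
    print("t",round(float(s["clock"]),2),"g",np.round(p+R.apply([0,0,.147]),4),"yaw",round(float(np.arctan2(x[1],x[0])),3),"z",np.round(R.apply([0,0,1]),3),"F",np.round(s["wrist_force"],1),"op",round(float(s["opening"])*88,1))
E
python3 - <<'E'
from h import *
where()
x=wfit("carton_large",(.455,-.003),show="pics/w1.png")
E
```

```text
t 3.58 g [ 0.427  -0.0021  0.1711] yaw -2.285 z [ 0.01   0.002 -1.   ] F [-1.7  0.6 -0.5] op 88.5
carton_large ['wrist'] [0.4523 0.0031 0.8715] 0.025
```

View pics/w1.png

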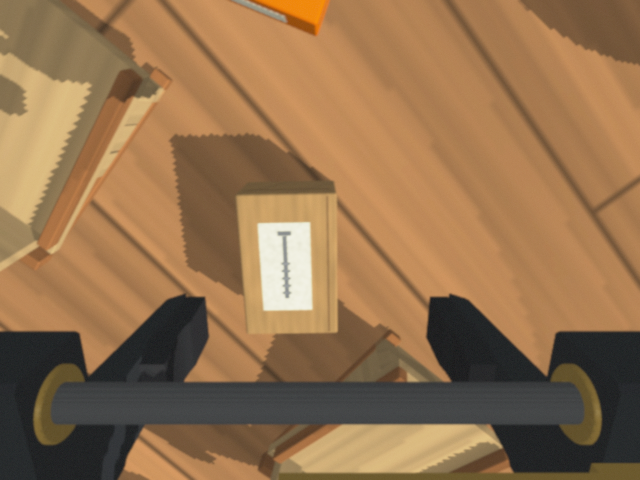

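The carton label is at (285,260) and squared to the tool. The arm lags about 20 mm, so I'll re-measure now that it is still, then descend.

```bash
python3 - <<'E'
from h import *
where()
x=wfit("carton_large",(.455,-.003))
x=x if x is not None else [.4535,.001,.872]
yw=x[2]+np.pi; g=[x[0]+.01*np.cos(yw),x[1]+.01*np.sin(yw)]
s=go([*g,.09],Rt(yw),4); go([*g,.033],Rt(yw),3,s)
E
```

```text
t 3.68 g [0.4234 0.0008 0.1717] yaw -2.288 z [ 0.008  0.003 -1.   ] F [-0.9  0.3 -0.3] op 88.2
carton_large ['wrist'] [0.4548 0.0021 0.8768] 0.024
rows 4 dp [-3.0, -6.3, 20.6] rot [-0.001, 0.002, -0.005]
rows 3 dp [-0.0, -0.0, 19.0] rot [0.0, 0.0, 0.0]
```

>>> {"op": "step_arm", "data": {"jaw": [0, 0, 0, 0, 0, 0], "dp": [[-3, -6, 20], [-3, -6, 20], [-3, -6, 20], [-3, -6, 20], [0, 0, 0], [0, 0, 0]], "rot": [[-0.001, 0.002, -0.005], [-0.001, 0.002, -0.005], [-0.001, 0.002, -0.005], [-0.001, 0.002, -0.005], [0, 0, 0], [0, 0, 0]]}}

```text
clock: 4.28
ee_pos: [0.4445, 0.0008, 0.242]
eef_rot: [-1.336, 2.835, -0.011]
wrist_force: [0.4, -0.1, 1.0]
opening: 1.001
```

```bash
python3 - <<'E'
from h import *
where()
x=wfit("carton_large",(.455,.002)); x=x if x is not None else [.4545,.002,.877]
yw=.877+np.pi; g=[.4545+.01*np.cos(yw),.002+.01*np.sin(yw)]
s=go([*g,.033],Rt(yw),4)
E
```

```text
t 4.28 g [4.459e-01 4.000e-04 9.500e-02] yaw -2.261 z [ 0.01  -0.003 -1.   ] F [ 0.4 -0.1  1. ] op 88.1
carton_large ['wrist'] [0.4554 0.0016 0.887 ] 0.051
rows 4 dp [0.7, -1.6, 15.7] rot [-0.003, 0.001, 0.001]
```

>>> {"op": "step_arm", "data": {"jaw": [0, 0, 0, 0, 0, 0, 0], "dp": [[1, -2, 16], [1, -2, 16], [1, -2, 16], [1, -2, 16], [0, 0, 0], [0, 0, 0], [0, 0, 0]], "rot": [[-0.003, 0.001, 0.001], [-0.003, 0.001, 0.001], [-0.003, 0.001, 0.001], [-0.003, 0.001, 0.001], [0, 0, 0], [0, 0, 0], [0, 0, 0]]}}

```text
clock: 4.97
ee_pos: [0.449, -0.0066, 0.1864]
eef_rot: [-1.329, 2.833, -0.014]
wrist_force: [-0.3, -0.5, -0.6]
opening: 0.999
```

```bash
python3 - <<'E'
from h import *
where()
E
```

```text
t 4.97 g [ 0.4512 -0.007   0.0394] yaw -2.264 z [ 0.015 -0.003 -1.   ] F [-0.3 -0.5 -0.6] op 87.9
```

>>> {"op": "step_arm", "data": {"jaw": [1, 1, 1, 1, 1, 1, 1, 1], "dp": [[0, 0, 3], [0, 0, 0], [0, 0, 0], [0, 0, 0], [0, 0, 0], [0, 0, 0], [0, 0, 0], [0, 0, 0]], "rot": [[0, 0, 0], [0, 0, 0], [0, 0, 0], [0, 0, 0], [0, 0, 0], [0, 0, 0], [0, 0, 0], [0, 0, 0]]}}

```text
clock: 5.63
ee_pos: [0.4491, -0.0061, 0.1864]
eef_rot: [-1.329, 2.83, -0.018]
wrist_force: [0.3, 0.9, -1.5]
opening: 0.724
```

>>> {"op": "step_arm", "data": {"jaw": [1, 1, 1, 1, 1, 1, 1, 1], "dp": [[0, 0, 0], [0, 0, -10], [0, 0, -25], [0, 0, -30], [0, 0, -30], [0, 0, -30], [0, 0, -15], [0, 0, 0]], "rot": [[0, 0, 0], [0, 0, 0], [0, 0, 0], [0, 0, 0], [0, 0, 0], [0, 0, 0], [0, 0, 0], [0, 0, 0]]}}

```text
clock: 6.3
ee_pos: [0.4453, -0.0053, 0.3292]
eef_rot: [-1.333, 2.838, -0.007]
wrist_force: [1.2, -0.0, -4.5]
opening: 0.724
```

```bash
cat >> h.py <<'E'
T=dict(wide=(np.array([.5824,.1812,.016]),.145),narrow=(np.array([.5946,-.168,.016]),.15))
def tr(t,x,z,y=0.):
    """world point from tray coords"""
    o,ps=T[t]; R=Ro.from_euler("zy",[ps,.25]); return o+R.apply([x,y,z])
def intray(t,X):
    o,ps=T[t]; return Ro.from_euler("zy",[ps,.25]).inv().apply(np.asarray(X)-o)
def RT(t,flip=False):
    ps=T[t][1]; return Rt(ps,.25) if flip else Rt(ps+np.pi,-.25)
E
python3 - <<'E'
from h import *
where()
print(tr("wide",-.15,0),tr("wide",0,.112))
s=go(tr("wide",-.07,.14),RT("wide"))
s=go(tr("wide",-.07,.045),RT("wide"),start=s)
E
```

```text
t 6.3 g [ 0.4464 -0.0055  0.1822] yaw -2.264 z [ 0.008 -0.001 -1.   ] F [ 1.2 -0.  -4.5] op 63.7
[0.43858832 0.15952614 0.05272115] [0.61010924 0.1812     0.12451819]
rows 7 dp [-31.7, 11.4, -0.6] rot [-0.014, 0.035, 0.104]
rows 3 dp [-0.1, 1.1, 31.6] rot [0.0, 0.0, 0.0]
```

>>> {"op": "step_arm", "data": {"jaw": [1, 1, 1, 1, 1, 1, 1, 1], "dp": [[-32, 11, 0], [-32, 11, 0], [-32, 11, 0], [-32, 11, 0], [-32, 11, 0], [-32, 11, 0], [-32, 11, 0], [0, 0, 0]], "rot": [[-0.014, 0.035, 0.104], [-0.014, 0.035, 0.104], [-0.014, 0.035, 0.104], [-0.014, 0.035, 0.104], [-0.014, 0.035, 0.104], [-0.014, 0.035, 0.104], [-0.014, 0.035, 0.104], [0, 0, 0]]}}

```text
clock: 6.97
ee_pos: [0.5915, 0.18, 0.2915]
eef_rot: [0.164, -2.865, 0.031]
wrist_force: [0.1, -0.6, -5.1]
opening: 0.72
```

```bash
python3 - <<'E'
from h import *
where()
im=get_image("wrist"); p=camera_params("wrist")
# draw modelled tray edges for verification
for y in(-.05,.05):
    for z in (0,.01):
        a,b=proj(p,[tr("wide",-.15,z,y),tr("wide",0,z,y)]); cv2.line(im,tuple(np.int32(a)),tuple(np.int32(b)),(0,0,255),1)
a,b=proj(p,[tr("wide",0,.112,-.05),tr("wide",0,.112,.05)]); cv2.line(im,tuple(np.int32(a)),tuple(np.int32(b)),(255,0,0),1)
a,b=proj(p,[tr("wide",-.15,0,-.05),tr("wide",-.15,0,.05)]); cv2.line(im,tuple(np.int32(a)),tuple(np.int32(b)),(255,0,0),1)
cv2.imwrite("pics/w2.png",im)
print(intray("wide",pose()[0]+pose()[1].apply([0,0,.147])))
s=go(tr("wide",-.08,.075),RT("wide"),4)
s=go(tr("wide",-.08,.046),RT("wide"),2,start=s)
E
```

```text
t 6.97 g [0.5523 0.1747 0.1499] yaw -3.028 z [-0.267 -0.036 -0.963] F [ 0.1 -0.6 -5.1] op 63.4
[-0.06433469  0.00166036  0.12235335]
rows 4 dp [4.6, -0.0, 11.9] rot [0.0, -0.006, -0.006]
rows 2 dp [-0.0, 0.5, 14.5] rot [0.0, 0.0, 0.0]
```

View pics/w2.png

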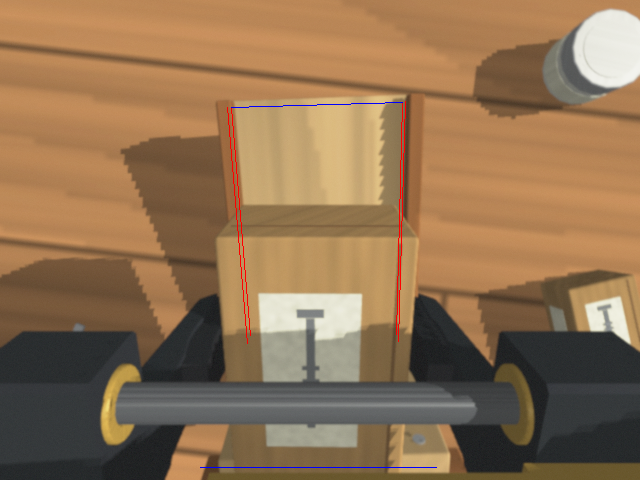

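The overlay matches the tray. The upper end is at row 105 and the cheek inner edges are at columns ~233 and 405. Lowering above the floor.

>>> {"op": "step_arm", "data": {"jaw": [1, 1, 1, 1, 1, 1, 1, 1], "dp": [[5, 0, 12], [5, 0, 12], [5, 0, 12], [5, 0, 12], [0, 0, 12], [0, 0, 12], [0, 0, 0], [0, 0, 0]], "rot": [[0, -0.006, -0.006], [0, -0.006, -0.006], [0, -0.006, -0.006], [0, -0.006, -0.006], [0, 0, 0], [0, 0, 0], [0, 0, 0], [0, 0, 0]]}}

```text
clock: 7.68
ee_pos: [0.5466, 0.1706, 0.2176]
eef_rot: [0.219, -2.881, 0.024]
wrist_force: [-0.2, 1.4, 0.6]
opening: 0.723
```

```bash
cat >> h.py <<'E'
def gt(t):
    p,R=pose(); s=monitor.state(); o,ps=T[t]; B=Ro.from_euler("zy",[ps,.25]); D=(RT(t).inv()*R).as_rotvec()
    print("t",round(float(s["clock"]),2),"g in tray mm",np.round(intray(t,p+R.apply([0,0,.147]))*1000,1),"rot err(tool)",np.round(D,3),"F tray",np.round(B.inv().apply(s["wrist_force"]),1),"op",round(float(s["opening"])*88,1))
E
python3 -c "
from h import *
gt('wide')"
```

```text
t 7.68 g in tray mm [-86.   -3.4  39.6] rot err(tool) [-0.001  0.003 -0.007] F tray [-0.1  1.4  0.5] op 63.6
```

>>> {"op": "step_arm", "data": {"jaw": [1, 1, 1, 1, 1, 1], "dp": [[0, 3, -5], [-6, 0, 0], [-6, 0, 0], [-6, 0, 0], [-2, 0, 0], [0, 0, 0]], "rot": [[0, 0, 0], [0, 0, 0], [0, 0, 0], [0, 0, 0], [0, 0, 0], [0, 0, 0]]}}

```text
clock: 8.18
ee_pos: [0.5686, 0.1765, 0.2182]
eef_rot: [0.22, -2.882, 0.025]
wrist_force: [0.1, -0.6, -5.7]
opening: 0.721
```

```bash
python3 -c "
from h import *
gt('wide')"
```

```text
t 8.18 g in tray mm [-64.1  -0.7  45.6] rot err(tool) [-0.     0.002 -0.007] F tray [ 1.4 -0.8 -5.5] op 63.4
```

>>> {"op": "step_arm", "data": {"jaw": [1, 1, 1, 1, 1, 1], "dp": [[-3, 1, 4], [-3, 0, 0], [-3, 0, 0], [-3, 0, 0], [0, 0, 0], [0, 0, 0]], "rot": [[0, 0, 0], [0, 0, 0], [0, 0, 0], [0, 0, 0], [0, 0, 0], [0, 0, 0]]}}

```text
clock: 8.68
ee_pos: [0.575, 0.1794, 0.2104]
eef_rot: [0.216, -2.853, 0.029]
wrist_force: [0.7, -0.1, -1.8]
opening: 0.72
```

```bash
python3 -c "
from h import *
gt('wide')"
```

```text
t 8.68 g in tray mm [-59.9   0.8  39.7] rot err(tool) [ 0.001  0.031 -0.006] F tray [ 1.1 -0.2 -1.5] op 63.3
```

>>> {"op": "step_arm", "data": {"jaw": [1, 1, 1, 1, 1], "dp": [[-4, 0, 0], [-4, 0, 0], [-4, 0, 0], [0, 0, 0], [0, 0, 0]], "rot": [[0, -0.02, 0], [0, -0.01, 0], [0, 0, 0], [0, 0, 0], [0, 0, 0]]}}

```text
clock: 9.1
ee_pos: [0.5793, 0.1806, 0.2087]
eef_rot: [0.217, -2.839, 0.034]
wrist_force: [-1.2, 0.1, -3.7]
opening: 0.721
```

```bash
python3 -c "
from h import *
gt('wide')"
```

```text
t 9.1 g in tray mm [-57.2   1.   39.2] rot err(tool) [ 0.003  0.045 -0.007] F tray [-0.3  0.1 -3.9] op 63.5
```

>>> {"op": "step_arm", "data": {"jaw": [1, 1, 0.2, 0, 0, 0, 0, 0], "dp": [[0, 0, 0], [0, 0, 0], [0, 0, 0], [0, 0, 0], [0, 0, 0], [0, 0, 0], [0, 0, -20], [0, 0, -30]], "rot": [[0, -0.03, 0], [0, -0.02, 0], [0, 0, 0], [0, 0, 0], [0, 0, 0], [0, 0, 0], [0, 0, 0], [0, 0, 0]]}}

```text
clock: 9.77
ee_pos: [0.5881, 0.1825, 0.2544]
eef_rot: [0.221, -2.861, 0.032]
wrist_force: [0.8, -0.2, 0.8]
opening: 1.002
```

>>> {"op": "step_arm", "data": {"jaw": [0, 0, 0, 0], "dp": [[0, 0, -30], [0, 0, -30], [15, 0, -20], [0, 0, 0]], "rot": [[0, 0, 0], [0, 0, 0], [0, 0, 0], [0, 0, 0]]}}

```text
clock: 10.1
ee_pos: [0.5975, 0.1839, 0.3434]
eef_rot: [0.221, -2.87, 0.031]
wrist_force: [0.8, -0.4, -0.4]
opening: 0.998
```

```bash
cat >> h.py <<'E'
def fit3(name,t,cams,z0,v0,show=None):
    """fit thing lying flat on tray at height z0 (tray frame): returns tray x,y,yaw"""
    pts=DIM[name]; o,ps=T[t]; B=Ro.from_euler("zy",[ps,.25]); ms=[]
    for c in cams:
        im=get_image(c); p=camera_params(c)
        q=proj(p,[tr(t,v0[0],z0+.02,v0[1])])[0]; bm=None
        for r in regions_of(c,name+"_center"):
            m=np.array(r["mask"]).astype(np.uint8); ys,xs=np.nonzero(m)
            if len(xs)>20 and np.hypot(xs.mean()-q[0],ys.mean()-q[1])<(60 if c=="wrist" else 20): bm=m;break
        if bm is not None: ms.append((c,p,bm))
        if show and c=="wrist": cv2.imwrite(show,im)
    def cost(v,S):
        X=o+B.apply(Ro.from_euler("z",v[2]).apply(pts)+[v[0],v[1],z0]); s=0
        for c,p,m in S:
            h=cv2.convexHull(np.round(proj(p,X)*16).astype(np.int32)); im=np.zeros_like(m); cv2.fillConvexPoly(im,h,1,cv2.LINE_8,4)
            s+=1-(im&m).sum()/max((im|m).sum(),1)
        return s/len(S)
    for S in [[m] for m in ms]:
        v=np.array([*v0,0.])
        r=minimize(cost,v,args=(S,),method="Nelder-Mead",options=dict(initial_simplex=np.array([v,v+[.01,0,0],v+[0,.01,0],v+[0,0,.1]])))
        print(name,S[0][0],np.round(r.x,4),round(r.fun,3))
E
python3 -c "
from h import *
gt('wide')
fit3('carton_large','wide',('wrist','scene','side'),0,(-.05,0),'pics/w3.png')"
```

```text
t 10.1 g in tray mm [-67.7   6.5 174.1] rot err(tool) [ 0.004  0.014 -0.009] F tray [ 0.8 -0.5 -0.1] op 87.8
carton_large scene [-0.0591 -0.0024  0.1113] 0.385
carton_large side [-0.0526 -0.0025  0.1105] 0.069
```

View pics/w3.png

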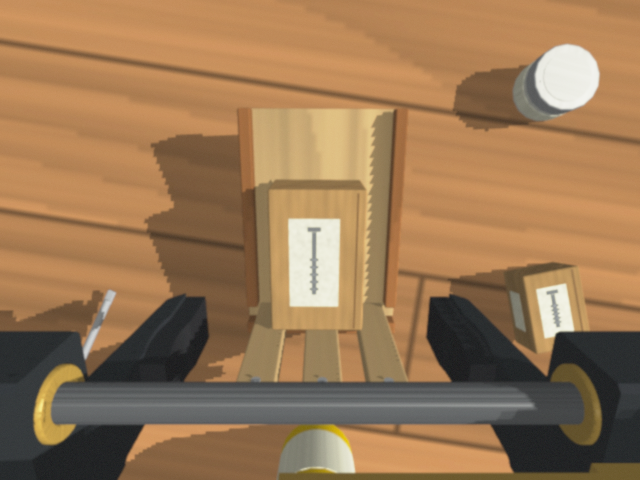

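The carton sits flat against the slats at (317,325), near the midline. Next is the medium brown carton.

```bash
python3 - <<'E'
from h import *
yw=.905; go([.3934+.005*np.cos(yw),-.348+.005*np.sin(yw),.17],Rt(yw))
E
```

```text
rows 20 dp [-21.2, -29.3, -0.2] rot [-0.016, -0.006, 0.119]
```

```bash
python3 - <<'E'
from h import *
s=go([.45,.0,.2],Rt(np.pi+.145),6)
yw=.905; go([.3934+.005*np.cos(yw),-.348+.005*np.sin(yw),.16],Rt(yw),20,s)
E
```

```text
rows 6 dp [28.9, -26.6, 3.0] rot [-0.0, -0.046, 0.001]
rows 20 dp [-16.5, -15.0, 2.0] rot [0.0, 0.0, 0.119]
```

>>> {"op": "step_arm", "data": {"jaw": [0, 0, 0, 0, 0, 0, 0, 0], "dp": [[29, -27, 3], [29, -27, 3], [29, -27, 3], [29, -27, 3], [29, -27, 3], [29, -27, 3], [-17, -15, 2], [-17, -15, 2]], "rot": [[0, -0.046, 0], [0, -0.046, 0], [0, -0.046, 0], [0, -0.046, 0], [0, -0.046, 0], [0, -0.046, 0], [0, 0, 0.119], [0, 0, 0.119]]}}

```text
clock: 11.07
ee_pos: [0.4768, -0.0338, 0.3307]
eef_rot: [-0.126, -3.134, -0.004]
wrist_force: [1.2, -0.2, 1.5]
opening: 1.003
```

>>> {"op": "step_arm", "data": {"jaw": [0, 0, 0, 0, 0, 0, 0, 0], "dp": [[-17, -15, 2], [-17, -15, 2], [-17, -15, 2], [-17, -15, 2], [-17, -15, 2], [-17, -15, 2], [-17, -15, 2], [-17, -15, 2]], "rot": [[0, 0, 0.119], [0, 0, 0.119], [0, 0, 0.119], [0, 0, 0.119], [0, 0, 0.119], [0, 0, 0.119], [0, 0, 0.119], [0, 0, 0.119]]}}

```text
clock: 11.73
ee_pos: [0.536, -0.2059, 0.3048]
eef_rot: [-1.605, -2.68, 0.001]
wrist_force: [0.5, -0.1, 0.6]
opening: 1.0
```

>>> {"op": "step_arm", "data": {"jaw": [0, 0, 0, 0, 0, 0, 0, 0], "dp": [[-17, -15, 2], [-17, -15, 2], [-17, -15, 2], [-17, -15, 2], [-17, -15, 2], [-17, -15, 2], [-17, -15, 2], [-17, -15, 2]], "rot": [[0, 0, 0.119], [0, 0, 0.119], [0, 0, 0.119], [0, 0, 0.119], [0, 0, 0.119], [0, 0, 0.119], [0, 0, 0.119], [0, 0, 0.119]]}}

```text
clock: 12.4
ee_pos: [0.4239, -0.3508, 0.2793]
eef_rot: [-2.685, -1.577, 0.019]
wrist_force: [0.4, -0.8, 0.7]
opening: 1.001
```

```bash
python3 - <<'E'
from h import *
where()
yw=.905; go([.3934+.005*np.cos(yw),-.348+.005*np.sin(yw),.15],Rt(yw))
E
```

```text
t 12.4 g [ 0.4203 -0.3482  0.1324] yaw 1.062 z [-0.024  0.017 -1.   ] F [ 0.4 -0.8  0.7] op 88.0
rows 2 dp [-4.3, -13.6, -8.5] rot [-0.015, -0.0, 0.079]
```

>>> {"op": "step_arm", "data": {"jaw": [0, 0, 0, 0], "dp": [[-4, -14, 0], [-4, -14, 0], [0, 0, 0], [0, 0, 0]], "rot": [[-0.015, 0, 0.079], [-0.015, 0, 0.079], [0, 0, 0], [0, 0, 0]]}}

```text
clock: 12.73
ee_pos: [0.3912, -0.345, 0.276]
eef_rot: [-2.832, -1.344, 0.001]
wrist_force: [0.5, 0.1, 0.3]
opening: 1.002
```

```bash
python3 - <<'E'
from h import *
where()
x=wfit("carton_medium",(.3934,-.348)); yw=x[2] if x[2]<1.8 else x[2]-np.pi
g=[x[0]+.005*np.cos(yw),x[1]+.005*np.sin(yw)]
s=go([*g,.07],Rt(yw),4);go([*g,.028],Rt(yw),3,s)
E
```

```text
t 12.73 g [ 0.3907 -0.3442  0.129 ] yaw 0.886 z [-0.003  0.005 -1.   ] F [0.5 0.1 0.3] op 88.2
carton_medium ['wrist'] [ 0.3938 -0.3448  0.8901] 0.031
rows 4 dp [1.6, 0.4, 14.8] rot [-0.001, -0.0, -0.001]
rows 3 dp [0.0, 0.0, 14.0] rot [0.0, 0.0, 0.0]
```

>>> {"op": "step_arm", "data": {"jaw": [0, 0, 0, 0, 0, 0, 0, 0], "dp": [[2, 0, 15], [2, 0, 15], [2, 0, 15], [1, 0, 15], [0, 0, 15], [0, 0, 15], [0, 0, 15], [0, 0, 0]], "rot": [[0, 0, 0], [0, 0, 0], [0, 0, 0], [0, 0, 0], [0, 0, 0], [0, 0, 0], [0, 0, 0], [0, 0, 0]]}}

```text
clock: 13.5
ee_pos: [0.403, -0.3392, 0.167]
eef_rot: [-2.823, -1.378, 0.0]
wrist_force: [-0.6, 0.0, -0.6]
opening: 0.999
```

```bash
python3 -c "
from h import *
where()"
```

```text
t 13.5 g [ 0.4029 -0.3392  0.02  ] yaw 0.908 z [-0.  0. -1.] F [-0.6  0.  -0.6] op 87.9
```

>>> {"op": "step_arm", "data": {"jaw": [0, 0, 1, 1, 1, 1, 1, 1], "dp": [[-2, 0, -9], [0, 0, 0], [0, 0, 0], [0, 0, 0], [0, 0, 0], [0, 0, 0], [0, 0, 0], [0, 0, 0]], "rot": [[0, 0, 0], [0, 0, 0], [0, 0, 0], [0, 0, 0], [0, 0, 0], [0, 0, 0], [0, 0, 0], [0, 0, 0]]}}

```text
clock: 14.17
ee_pos: [0.4035, -0.3405, 0.1774]
eef_rot: [-2.818, -1.387, 0.0]
wrist_force: [0.6, -0.5, -0.4]
opening: 0.613
```

```bash
python3 -c "
from h import *
where()"
```

```text
t 14.17 g [ 0.4034 -0.3404  0.0304] yaw 0.915 z [-0.001  0.001 -1.   ] F [ 0.6 -0.5 -0.4] op 54.0
```

>>> {"op": "step_arm", "data": {"jaw": [1, 1, 1, 1, 1, 1, 1, 1], "dp": [[0, 0, 0], [0, 0, 0], [0, 0, -15], [0, 0, -30], [0, 0, -35], [0, 0, -40], [0, 0, -40], [0, 0, -20]], "rot": [[0, 0, 0], [0, 0, 0], [0, 0, 0], [0, 0, 0], [0, 0, 0], [0, 0, 0], [0, 0, 0], [0, 0, 0]]}}

```text
clock: 14.83
ee_pos: [0.4029, -0.3402, 0.3567]
eef_rot: [-2.802, -1.378, 0.005]
wrist_force: [0.3, -0.7, -3.2]
opening: 0.609
```

```bash
python3 - <<'E'
from h import *
where()
s=go([.44,-.02,.235],Rt(np.pi+.145),19)
s=go(tr("wide",-.075,.15),RT("wide"),8,s)
E
```

```text
t 14.83 g [ 0.4013 -0.3378  0.2097] yaw 0.914 z [-0.011  0.016 -1.   ] F [ 0.3 -0.7 -3.2] op 53.6
rows 19 dp [18.1, 11.9, -1.3] rot [-0.0, -0.001, -0.125]
rows 8 dp [-22.0, 21.6, 5.1] rot [0.0, 0.031, 0.0]
```

>>> {"op": "step_arm", "data": {"jaw": [1, 1, 1, 1, 1, 1, 1, 1], "dp": [[18, 12, -1], [18, 12, -1], [18, 12, -1], [18, 12, -1], [18, 12, -1], [18, 12, -1], [18, 12, -1], [18, 12, -1]], "rot": [[0, 0, -0.124], [0, 0, -0.124], [0, 0, -0.124], [0, 0, -0.124], [0, 0, -0.124], [0, 0, -0.124], [0, 0, -0.124], [0, 0, -0.124]]}}

```text
clock: 15.5
ee_pos: [0.526, -0.2237, 0.3674]
eef_rot: [-1.8, -2.558, -0.007]
wrist_force: [-0.5, 0.1, -3.9]
opening: 0.615
```

>>> {"op": "step_arm", "data": {"jaw": [1, 1, 1, 1, 1, 1, 1, 1], "dp": [[18, 12, -1], [18, 12, -1], [18, 12, -1], [18, 12, -1], [18, 12, -1], [18, 12, -1], [18, 12, -1], [18, 12, -1]], "rot": [[0, 0, -0.124], [0, 0, -0.124], [0, 0, -0.124], [0, 0, -0.124], [0, 0, -0.124], [0, 0, -0.124], [0, 0, -0.124], [0, 0, -0.124]]}}

```text
clock: 16.17
ee_pos: [0.4944, -0.0519, 0.3718]
eef_rot: [-0.352, -3.102, -0.023]
wrist_force: [-0.6, 0.3, -3.7]
opening: 0.611
```

>>> {"op": "step_arm", "data": {"jaw": [1, 1, 1, 1, 1], "dp": [[18, 12, -1], [18, 12, -1], [18, 12, -1], [0, 0, 0], [0, 0, 0]], "rot": [[0, 0, -0.124], [0, 0, -0.124], [0, 0, -0.124], [0, 0, 0], [0, 0, 0]]}}

```text
clock: 16.58
ee_pos: [0.4398, -0.0057, 0.3742]
eef_rot: [0.244, -3.11, -0.033]
wrist_force: [-0.7, 0.5, -3.8]
opening: 0.609
```

```bash
python3 - <<'E'
from h import *
where()
s=go(tr("wide",-.08,.14),RT("wide"),8)
E
```

```text
t 16.58 g [ 0.4364 -0.0029  0.2273] yaw -2.985 z [-0.023  0.019 -1.   ] F [-0.7  0.5 -3.8] op 53.6
rows 8 dp [-21.1, 19.7, 5.3] rot [0.003, 0.029, 0.002]
```

>>> {"op": "step_arm", "data": {"jaw": [1, 1, 1, 1, 1, 1, 1, 1], "dp": [[-21, 20, 5], [-21, 20, 5], [-21, 20, 5], [-21, 20, 5], [-21, 20, 5], [-21, 20, 5], [-21, 20, 5], [-21, 20, 5]], "rot": [[0.003, 0.029, 0.002], [0.003, 0.029, 0.002], [0.003, 0.029, 0.002], [0.003, 0.029, 0.002], [0.003, 0.029, 0.002], [0.003, 0.029, 0.002], [0.003, 0.029, 0.002], [0.003, 0.029, 0.002]]}}

```text
clock: 17.25
ee_pos: [0.5858, 0.178, 0.3111]
eef_rot: [0.168, -2.88, 0.038]
wrist_force: [0.1, -0.8, -3.3]
opening: 0.609
```

>>> {"op": "step_arm", "data": {"jaw": [1, 1], "dp": [[0, 0, 0], [0, 0, 0]], "rot": [[0, 0, 0], [0, 0, 0]]}}

```text
clock: 17.42
ee_pos: [0.5887, 0.1811, 0.3056]
eef_rot: [0.166, -2.874, 0.038]
wrist_force: [0.8, -0.6, -2.7]
opening: 0.606
```

```bash
python3 - <<'E'
from h import *
gt("wide")
s=go(tr("wide",-.065,.083),RT("wide"),5)
E
```

```text
t 17.42 g in tray mm [-67.3   3.7 135.3] rot err(tool) [0.004 0.014 0.03 ] F tray [ 1.4 -0.8 -2.4] op 53.3
rows 5 dp [-0.2, -0.4, 10.5] rot [-0.001, -0.003, -0.006]
```

>>> {"op": "step_arm", "data": {"jaw": [1, 1, 1, 1, 1, 1, 1, 1], "dp": [[0, -1, 10], [0, -1, 10], [0, 0, 10], [0, 0, 10], [0, 0, 9], [0, 0, 0], [-5, 0, 0], [0, 0, 0]], "rot": [[-0.001, -0.003, -0.006], [-0.001, -0.003, -0.006], [-0.001, -0.003, -0.006], [-0.001, -0.003, -0.006], [-0.001, -0.003, -0.006], [0, 0, 0], [0, 0, 0], [0, 0, 0]]}}

```text
clock: 18.08
ee_pos: [0.5831, 0.1717, 0.2547]
eef_rot: [0.19, -2.892, 0.024]
wrist_force: [1.2, 0.0, -3.2]
opening: 0.607
```

```bash
python3 - <<'E'
from h import *
gt("wide")
E
```

```text
t 18.08 g in tray mm [-58.6  -5.8  84.5] rot err(tool) [-0.003 -0.006  0.014] F tray [ 2.  -0.3 -2.8] op 53.4
```

>>> {"op": "step_arm", "data": {"jaw": [1, 1, 1, 1, 1, 1, 1], "dp": [[0, 4, 2], [-3, 0, 2], [-3, 0, 2], [-3, 0, 0], [-3, 0, 0], [-3, 0, 0], [0, 0, 0]], "rot": [[0, 0, -0.014], [0, 0, 0], [0, 0, 0], [0, 0, 0], [0, 0, 0], [0, 0, 0], [0, 0, 0]]}}

```text
clock: 18.67
ee_pos: [0.5926, 0.1765, 0.2482]
eef_rot: [0.211, -2.861, 0.032]
wrist_force: [0.5, 0.0, -4.7]
opening: 0.606
```

```bash
python3 - <<'E'
from h import *
gt("wide")
E
```

```text
t 18.67 g in tray mm [-51.6  -3.4  80.7] rot err(tool) [ 0.003  0.024 -0.002] F tray [ 1.7 -0.2 -4.4] op 53.4
```

>>> {"op": "step_arm", "data": {"jaw": [1, 1, 1, 1, 1, 1], "dp": [[-4, 1, 0], [-4, 0, 0], [0, 0, 3], [0, 0, 2], [-3, 0, 0], [0, 0, 0]], "rot": [[0, -0.012, 0], [0, -0.012, 0], [0, 0, 0], [0, 0, 0], [0, 0, 0], [0, 0, 0]]}}

```text
clock: 19.17
ee_pos: [0.5961, 0.1778, 0.2428]
eef_rot: [0.212, -2.844, 0.042]
wrist_force: [0.4, -1.5, -0.9]
opening: 0.607
```

```bash
python3 - <<'E'
from h import *
gt("wide")
E
```

```text
t 19.17 g in tray mm [-49.2  -3.6  76.4] rot err(tool) [ 0.008  0.04  -0.002] F tray [ 0.4 -1.6 -0.8] op 53.4
```

>>> {"op": "step_arm", "data": {"jaw": [1, 1, 0.2, 0, 0, 0, 0, 0], "dp": [[0, 0, 0], [0, 0, 0], [0, 0, 0], [0, 0, 0], [0, 0, 0], [0, 0, 0], [0, 0, -20], [0, 0, -30]], "rot": [[0, -0.03, 0], [0, -0.015, 0], [0, 0, 0], [0, 0, 0], [0, 0, 0], [0, 0, 0], [0, 0, 0], [0, 0, 0]]}}

```text
clock: 19.83
ee_pos: [0.6063, 0.1803, 0.2893]
eef_rot: [0.214, -2.864, 0.041]
wrist_force: [0.1, 0.3, 0.2]
opening: 0.997
```

>>> {"op": "step_arm", "data": {"jaw": [0, 0, 0, 0], "dp": [[0, 0, -30], [0, 0, -30], [15, 0, -20], [0, 0, 0]], "rot": [[0, 0, 0], [0, 0, 0], [0, 0, 0], [0, 0, 0]]}}

```text
clock: 20.17
ee_pos: [0.6151, 0.1824, 0.3789]
eef_rot: [0.214, -2.874, 0.04]
wrist_force: [0.0, 0.1, 1.2]
opening: 0.999
```

```bash
python3 -c "
from h import *
gt('wide')
fit3('carton_medium','wide',('wrist','scene','side'),.046,(-.04,0),'pics/w4.png')
fit3('carton_large','wide',('wrist',),0,(-.05,0))
s=go([.5549+.004*np.cos(.4+np.pi),.3612+.004*np.sin(.4+np.pi),.16],Rt(.4+np.pi))
"
```

```text
t 20.17 g in tray mm [-59.2   2.9 212.8] rot err(tool) [ 0.009  0.01  -0.003] F tray [-0.3  0.1  1.1] op 87.9
carton_medium wrist [-0.0433 -0.0023  0.0068] 0.049
carton_medium scene [-0.0465 -0.0085 -0.0108] 0.291
carton_medium side [-0.0416 -0.0038  0.0181] 0.106
carton_large wrist [-0.0517  0.0017  0.0016] 0.689
rows 5 dp [1.5, 37.6, 13.6] rot [0.005, -0.054, -0.05]
```

View pics/w4.png

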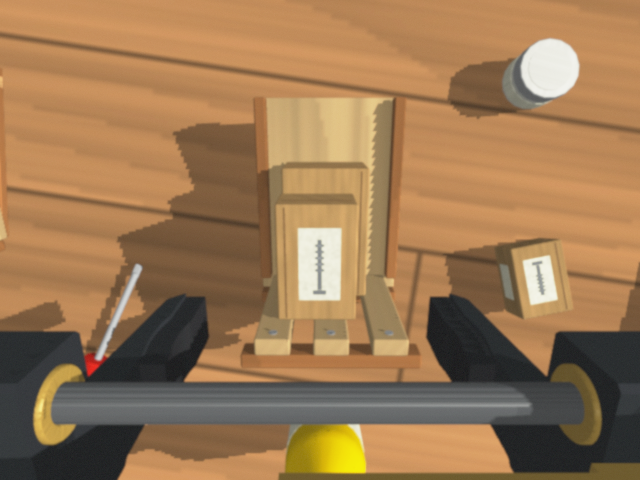

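The medium carton is at tray (-43, -2) mm, yaw ~0, stacked flat. Now the small carton.

>>> {"op": "step_arm", "data": {"jaw": [0, 0, 0, 0, 0, 0, 0, 0], "dp": [[0, 37, 3], [2, 38, 12], [2, 38, 14], [2, 38, 14], [2, 38, 14], [0, 8, 6], [0, 0, 0], [0, 0, 0]], "rot": [[0.005, -0.054, -0.05], [0.005, -0.054, -0.05], [0.005, -0.054, -0.05], [0.005, -0.054, -0.05], [0.005, -0.054, -0.05], [0, 0, 0], [0, 0, 0], [0, 0, 0]]}}

```text
clock: 21.23
ee_pos: [0.5483, 0.3739, 0.3044]
eef_rot: [-0.634, 3.07, 0.003]
wrist_force: [-0.1, -1.0, 0.1]
opening: 1.007
```

```bash
python3 - <<'E'
from h import *
where()
x=wfit("carton_small",(.5549,.3612)); yw=x[2]+np.pi if x[2]<1.8 else x[2]
g=[x[0]+.002*np.cos(yw),x[1]+.002*np.sin(yw)]
s=go([*g,.08],Rt(yw),4);go([*g,.025],Rt(yw),4,s)
E
```

```text
t 21.23 g [0.5493 0.3743 0.1574] yaw -2.734 z [ 0.007  0.003 -1.   ] F [-0.1 -1.   0.1] op 88.6
carton_small ['wrist'] [0.5539 0.3638 0.3467] 0.03
rows 4 dp [0.3, -2.5, 19.5] rot [0.0, 0.002, 0.015]
rows 4 dp [-0.0, 0.0, 13.7] rot [0.0, 0.0, 0.0]
```

>>> {"op": "step_arm", "data": {"jaw": [0, 0, 0, 0, 0, 0, 0, 0], "dp": [[0, -3, 19], [0, -2, 19], [0, -3, 19], [0, -2, 19], [0, 0, 14], [0, 0, 14], [0, 0, 14], [0, 0, 0]], "rot": [[0, 0.002, 0.015], [0, 0.002, 0.015], [0, 0.002, 0.015], [0, 0.002, 0.015], [0, 0, 0], [0, 0, 0], [0, 0, 0], [0, 0, 0]]}}

```text
clock: 22.0
ee_pos: [0.5629, 0.3517, 0.189]
eef_rot: [-0.504, 3.091, 0.002]
wrist_force: [-0.7, -0.4, -0.7]
opening: 1.0
```

```bash
python3 -c "
from h import *
where()"
```

```text
t 22.0 g [0.5643 0.3521 0.042 ] yaw -2.818 z [ 0.009  0.003 -1.   ] F [-0.7 -0.4 -0.7] op 88.0
```

>>> {"op": "step_arm", "data": {"jaw": [0, 0, 0, 0], "dp": [[4, 7, 0], [3, 6, 0], [0, 0, 0], [0, 0, 0]], "rot": [[0, 0.004, 0.01], [0, 0.004, 0], [0, 0, 0], [0, 0, 0]]}}

```text
clock: 22.33
ee_pos: [0.5527, 0.3615, 0.1917]
eef_rot: [-0.483, 3.1, 0.001]
wrist_force: [0.4, -0.6, -1.3]
opening: 0.999
```

```bash
python3 -c "
from h import *
where()
x=wfit('carton_small',(.5549,.3612))"
```

```text
t 22.33 g [0.5533 0.3617 0.0447] yaw -2.832 z [ 0.004  0.001 -1.   ] F [ 0.4 -0.6 -1.3] op 88.0
carton_small no mask
```

>>> {"op": "step_arm", "data": {"jaw": [0, 0, 0, 0, 1, 1, 1, 1], "dp": [[0, 0, 9], [0, 0, 10], [0, 0, 0], [0, 0, 0], [0, 0, 0], [0, 0, 0], [0, 0, 0], [0, 0, 0]], "rot": [[0, 0, -0.02], [0, 0, -0.02], [0, 0, 0], [0, 0, 0], [0, 0, 0], [0, 0, 0], [0, 0, 0], [0, 0, 0]]}}

```text
clock: 23.1
ee_pos: [0.5531, 0.3614, 0.1707]
eef_rot: [-0.552, 3.088, 0.001]
wrist_force: [0.5, -0.2, 0.8]
opening: 0.718
```

>>> {"op": "step_arm", "data": {"jaw": [1, 1, 1, 1], "dp": [[0, 0, 0], [0, 0, 0], [0, 0, 0], [0, 0, 0]], "rot": [[0, 0, 0], [0, 0, 0], [0, 0, 0], [0, 0, 0]]}}

```text
clock: 23.43
ee_pos: [0.5532, 0.3614, 0.1712]
eef_rot: [-0.552, 3.087, 0.001]
wrist_force: [-0.0, -0.8, -1.5]
opening: 0.497
```

```bash
python3 -c "
from h import *
where()"
```

```text
t 23.43 g [0.5539 0.3617 0.0242] yaw -2.788 z [ 0.005  0.002 -1.   ] F [-0.  -0.8 -1.5] op 43.7
```

>>> {"op": "step_arm", "data": {"jaw": [1, 1, 1, 1, 1, 1, 1, 1], "dp": [[0, 0, -10], [0, 0, -25], [0, 0, -35], [0, 0, -40], [0, 0, -40], [0, 0, -40], [0, 0, -20], [0, 0, 0]], "rot": [[0, 0, 0], [0, 0, 0], [0, 0, 0], [0, 0, 0], [0, 0, 0], [0, 0, 0], [0, 0, 0], [0, 0, 0]]}}

```text
clock: 24.1
ee_pos: [0.551, 0.3606, 0.3923]
eef_rot: [0.552, -3.092, 0.001]
wrist_force: [0.2, 1.1, -1.3]
opening: 0.494
```

```bash
python3 -c "
from h import *
where()
s=go(tr('wide',-.055,.17),RT('wide'))"
```

```text
t 24.1 g [0.5509 0.3605 0.2453] yaw -2.788 z [-0.001 -0.001 -1.   ] F [ 0.2  1.1 -1.3] op 43.5
rows 5 dp [-2.3, -38.3, 10.8] rot [-0.005, 0.05, 0.041]
```

>>> {"op": "step_arm", "data": {"jaw": [1, 1, 1, 1, 1, 1, 1, 1], "dp": [[-2, -38, 8], [-2, -38, 8], [-2, -38, 8], [-2, -38, 8], [-2, -38, 8], [0, 0, 0], [0, 0, 0], [0, 0, 0]], "rot": [[-0.005, 0.05, 0.041], [-0.005, 0.05, 0.041], [-0.005, 0.05, 0.041], [-0.005, 0.05, 0.041], [-0.005, 0.05, 0.041], [0, 0, 0], [0, 0, 0], [0, 0, 0]]}}

```text
clock: 24.77
ee_pos: [0.6068, 0.173, 0.3429]
eef_rot: [0.203, -2.866, 0.027]
wrist_force: [-0.9, 0.5, -1.7]
opening: 0.498
```

```bash
python3 -c "
from h import *
gt('wide')
s=go(tr('wide',-.048,.118,-.001),RT('wide'),6)"
```

```text
t 24.77 g in tray mm [-60.9  -4.9 175.9] rot err(tool) [-0.001  0.019  0.003] F tray [-0.3  0.6 -1.9] op 43.8
rows 6 dp [-1.8, 1.0, 9.6] rot [0.0, -0.003, -0.001]
```

>>> {"op": "step_arm", "data": {"jaw": [1, 1, 1, 1, 1, 1, 1, 1], "dp": [[-1, 1, 9], [-1, 1, 9], [-1, 0, 9], [-1, 0, 9], [-1, 0, 9], [0, 0, 8], [0, 0, 0], [0, 0, 0]], "rot": [[0, -0.003, 0], [0, -0.003, 0], [0, -0.003, 0], [0, -0.003, 0], [0, -0.003, 0], [0, 0, 0], [0, 0, 0], [0, 0, 0]]}}

```text
clock: 25.43
ee_pos: [0.5942, 0.1826, 0.2857]
eef_rot: [0.223, -2.883, 0.025]
wrist_force: [0.1, 0.3, -0.9]
opening: 0.495
```

```bash
python3 -c "
from h import *
gt('wide')"
```

```text
t 25.43 g in tray mm [-55.    4.1 117.3] rot err(tool) [ 0.     0.001 -0.009] F tray [ 0.4  0.3 -0.8] op 43.6
```

>>> {"op": "step_arm", "data": {"jaw": [1, 1, 1, 1, 1, 1, 1, 1], "dp": [[0, -4, 2], [-4, 0, 2], [-5, 0, 0], [-4, 0, 0], [-3, 0, 0], [-3, 0, 0], [0, 0, 0], [0, 0, 0]], "rot": [[0, 0, 0.009], [0, 0, 0], [0, 0, 0], [0, 0, 0], [0, 0, 0], [0, 0, 0], [0, 0, 0], [0, 0, 0]]}}

```text
clock: 26.1
ee_pos: [0.6142, 0.1817, 0.278]
eef_rot: [0.21, -2.884, 0.027]
wrist_force: [-1.6, -0.5, 0.9]
opening: 0.495
```

```bash
python3 -c "
from h import *
gt('wide')"
```

```text
t 26.1 g in tray mm [-3.400e+01  1.000e-01  1.148e+02] rot err(tool) [ 0.001  0.    -0.001] F tray [-1.8 -0.2  0.4] op 43.6
```

>>> {"op": "step_arm", "data": {"jaw": [1, 1, 1, 1, 1, 1], "dp": [[-3, -1, 2], [-2, 0, 2], [-2, 0, 1], [-2, 0, 0], [0, 0, 0], [0, 0, 0]], "rot": [[0, 0, 0], [0, 0, 0], [0, 0, 0], [0, 0, 0], [0, 0, 0], [0, 0, 0]]}}

```text
clock: 26.6
ee_pos: [0.6178, 0.1823, 0.2758]
eef_rot: [0.211, -2.861, 0.031]
wrist_force: [-0.0, -1.0, -1.8]
opening: 0.497
```

```bash
python3 -c "
from h import *
gt('wide')"
```

```text
t 26.6 g in tray mm [-3.340e+01 -1.000e-01  1.136e+02] rot err(tool) [ 0.002  0.024 -0.002] F tray [ 0.2 -1.  -1.7] op 43.8
```

>>> {"op": "step_arm", "data": {"jaw": [1, 1, 1, 1, 1, 1], "dp": [[-2, 0, 3], [-2, 0, 3], [-2, 0, 1], [0, 0, 0], [0, 0, 0], [0, 0, 0]], "rot": [[0, -0.015, 0], [0, -0.01, 0], [0, 0, 0], [0, 0, 0], [0, 0, 0], [0, 0, 0]]}}

```text
clock: 27.1
ee_pos: [0.618, 0.1828, 0.2728]
eef_rot: [0.214, -2.867, 0.033]
wrist_force: [-4.2, -0.6, 1.4]
opening: 0.491
```

```bash
python3 -c "
from h import *
gt('wide')"
```

```text
t 27.1 g in tray mm [-31.5   0.  110.7] rot err(tool) [ 0.004  0.018 -0.003] F tray [-4.5  0.   0.3] op 43.2
```

>>> {"op": "step_arm", "data": {"jaw": [1, 0.4, 0, 0, 0, 0, 0, 0], "dp": [[0, 0, 0], [0, 0, 0], [0, 0, 0], [0, 0, 0], [0, 0, 0], [0, 0, -10], [0, 0, -25], [0, 0, -30]], "rot": [[0, -0.015, 0], [0, 0, 0], [0, 0, 0], [0, 0, 0], [0, 0, 0], [0, 0, 0], [0, 0, 0], [0, 0, 0]]}}

```text
clock: 27.77
ee_pos: [0.6337, 0.1853, 0.3329]
eef_rot: [0.214, -2.868, 0.032]
wrist_force: [0.6, 0.3, -0.1]
opening: 0.993
```

>>> {"op": "step_arm", "data": {"jaw": [0, 0, 0, 0], "dp": [[0, 0, -30], [0, 0, -30], [25, 0, -20], [0, 0, 0]], "rot": [[0, 0, 0], [0, 0, 0], [0, 0, 0], [0, 0, 0]]}}

```text
clock: 28.1
ee_pos: [0.6319, 0.185, 0.4281]
eef_rot: [0.214, -2.879, 0.031]
wrist_force: [-0.7, 0.6, 0.4]
opening: 1.002
```

```bash
python3 -c "
from h import *
gt('wide')
fit3('carton_small','wide',('wrist','scene','side'),.086,(-.03,0),'pics/w5.png')
fit3('carton_medium','wide',('side',),.046,(-.04,0))
im=get_image('side'); cv2.imwrite('pics/s5.png',cv2.resize(im[150:260,230:390],None,fx=4,fy=4,interpolation=2))
w=cv2.imread('pics/w5.png')[60:400,150:500]; s=cv2.imread('pics/s5.png'); s=cv2.resize(s[:, :],(495,340)); cv2.imwrite('pics/c5.png',np.hstack([w[:, :300],s]))
"
```

```text
t 28.1 g in tray mm [-54.    5.8 264.7] rot err(tool) [ 0.003  0.005 -0.003] F tray [-0.7  0.7  0.2] op 88.2
carton_small wrist [-0.0338  0.0014  0.0044] 0.064
carton_small scene [-0.0343 -0.0029  0.0005] 0.154
carton_small side [-0.0334 -0.0014  0.1569] 0.129
carton_medium side [-0.0466 -0.0112  0.1568] 0.28
```

View pics/c5.png

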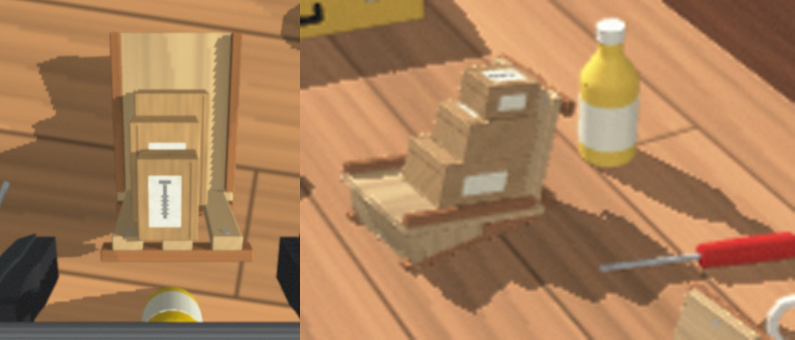

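The stack is square in order (crop: small at (165,195), all three ends against the slats). Now the larger tin.

```bash
python3 - <<'E'
from h import *
s=go([.5578,-.3495,.19],Rt(np.pi+.15),14)
E
```

```text
rows 14 dp [10.1, -36.9, 7.5] rot [-0.0, -0.019, -0.0]
```

>>> {"op": "step_arm", "data": {"jaw": [0, 0, 0, 0, 0, 0, 0, 0], "dp": [[10, -37, 7], [10, -37, 7], [10, -37, 7], [10, -37, 7], [10, -37, 7], [10, -37, 7], [10, -37, 7], [10, -37, 7]], "rot": [[0, -0.019, 0], [0, -0.019, 0], [0, -0.019, 0], [0, -0.019, 0], [0, -0.019, 0], [0, -0.019, 0], [0, -0.019, 0], [0, -0.019, 0]]}}

```text
clock: 29.22
ee_pos: [0.5879, -0.1261, 0.3775]
eef_rot: [0.244, -3.023, 0.015]
wrist_force: [1.1, -0.1, 0.3]
opening: 1.002
```

>>> {"op": "step_arm", "data": {"jaw": [0, 0, 0, 0, 0, 0, 0, 0], "dp": [[10, -37, 7], [10, -37, 7], [10, -37, 7], [10, -37, 7], [10, -37, 7], [10, -37, 7], [0, 0, 0], [0, 0, 0]], "rot": [[0, -0.019, 0], [0, -0.019, 0], [0, -0.019, 0], [0, -0.019, 0], [0, -0.019, 0], [0, -0.019, 0], [0, 0, 0], [0, 0, 0]]}}

```text
clock: 29.88
ee_pos: [0.5556, -0.3743, 0.3334]
eef_rot: [-0.239, 3.125, 0.002]
wrist_force: [0.3, 0.2, 0.7]
opening: 1.002
```

```bash
python3 - <<'E'
from h import *
where()
x=wfit("tin_large",(.5578,-.3495),show="pics/w6.png")
print([np.round(d["location"],3) for d in spot_point("wrist","tin_large_center")])
if x is not None: go([x[0],x[1],.11],Rt(np.pi+.15))
E
```

```text
t 29.88 g [ 0.5567 -0.374   0.1864] yaw -2.989 z [ 0.007  0.002 -1.   ] F [0.3 0.2 0.7] op 88.2
tin_large ['wrist'] [ 0.5568 -0.3465  0.1094] 0.028
[array([ 0.56 , -0.345,  0.027])]
rows 3 dp [-1.3, 8.4, 25.7] rot [0.0, 0.003, 0.002]
```

>>> {"op": "step_arm", "data": {"jaw": [0, 0, 0, 0, 0, 0], "dp": [[0, 13, 15], [0, 12, 20], [0, 0, 25], [0, 0, 25], [0, 0, 0], [0, 0, 0]], "rot": [[0, 0.003, 0.002], [0, 0.003, 0.002], [0, 0, 0], [0, 0, 0], [0, 0, 0], [0, 0, 0]]}}

```text
clock: 30.53
ee_pos: [0.5563, -0.3382, 0.2517]
eef_rot: [-0.254, 3.125, -0.007]
wrist_force: [0.8, -0.2, -0.1]
opening: 0.998
```

```bash
python3 - <<'E'
from h import *
where()
x=wfit("tin_large",(.558,-.3465))
go([.558,-.3465,.034],Rt(np.pi+.15),4)
E
```

```text
t 30.53 g [ 0.5573 -0.3388  0.1047] yaw -2.979 z [ 0.007 -0.004 -1.   ] F [ 0.8 -0.2 -0.1] op 87.8
tin_large ['wrist'] [ 0.557  -0.3467  0.2016] 0.018
rows 4 dp [-0.1, -2.0, 17.8] rot [-0.001, 0.002, 0.003]
```

>>> {"op": "step_arm", "data": {"jaw": [0, 0, 0, 0, 0, 0, 0, 0], "dp": [[0, -4, 6], [0, -3, 10], [0, 0, 12], [0, 0, 12], [0, 0, 12], [0, 0, 10], [0, 0, 0], [0, 0, 0]], "rot": [[0, 0.004, 0.003], [0, 0.003, 0], [0, 0, 0], [0, 0, 0], [0, 0, 0], [0, 0, 0], [0, 0, 0], [0, 0, 0]]}}

```text
clock: 31.3
ee_pos: [0.5581, -0.3475, 0.187]
eef_rot: [-0.248, 3.129, -0.015]
wrist_force: [-0.0, -0.2, 0.5]
opening: 1.0
```

```bash
python3 - <<'E'
from h import *
where()
go([.558,-.3465,.034],Rt(np.pi+.15),1)
E
```

```text
t 31.3 g [ 0.5586 -0.3489  0.04  ] yaw -2.984 z [ 0.003 -0.009 -1.   ] F [-0.  -0.2  0.5] op 88.0
rows 1 dp [-0.0, 1.0, 6.0] rot [-0.01, 0.002, 0.008]
```

>>> {"op": "step_arm", "data": {"jaw": [0, 0, 1, 1, 1, 1, 1, 1], "dp": [[0, 2, 5], [0, 0, 0], [0, 0, 0], [0, 0, 0], [0, 0, 0], [0, 0, 0], [0, 0, 0], [0, 0, 0]], "rot": [[-0.01, 0.002, 0.008], [0, 0, 0], [0, 0, 0], [0, 0, 0], [0, 0, 0], [0, 0, 0], [0, 0, 0], [0, 0, 0]]}}

```text
clock: 31.97
ee_pos: [0.558, -0.3454, 0.1829]
eef_rot: [-0.234, 3.132, -0.001]
wrist_force: [0.2, -0.4, -2.1]
opening: 0.715
```

```bash
python3 -c "
from h import *
where()"
```

```text
t 31.97 g [ 0.5582 -0.3455  0.0359] yaw -2.992 z [ 0.001 -0.    -1.   ] F [ 0.2 -0.4 -2.1] op 62.9
```

>>> {"op": "step_arm", "data": {"jaw": [1, 1, 1, 1, 1, 1, 1, 1], "dp": [[0, 0, 0], [0, 0, -10], [0, 0, -25], [0, 0, -30], [0, 0, -30], [0, 0, -30], [0, 0, 0], [0, 0, 0]], "rot": [[0, 0, 0], [0, 0, 0], [0, 0, 0], [0, 0, 0], [0, 0, 0], [0, 0, 0], [0, 0, 0], [0, 0, 0]]}}

```text
clock: 32.63
ee_pos: [0.5572, -0.3448, 0.3141]
eef_rot: [0.234, -3.13, -0.006]
wrist_force: [0.3, -1.0, -4.5]
opening: 0.719
```

```bash
python3 -c "
from h import *
where()
s=go(tr('narrow',-.06,.11),RT('narrow'),7)"
```

```text
t 32.63 g [ 0.5568 -0.3442  0.1671] yaw -2.992 z [-0.003  0.004 -1.   ] F [ 0.3 -1.  -4.5] op 63.3
rows 7 dp [-10.3, 23.5, 3.9] rot [0.001, 0.035, -0.0]
```

>>> {"op": "step_arm", "data": {"jaw": [1, 1, 1, 1, 1, 1, 1, 1], "dp": [[-8, 21, 3], [-8, 21, 3], [-8, 21, 3], [-8, 21, 3], [-8, 21, 3], [-8, 21, 3], [-8, 21, 3], [0, 10, 0]], "rot": [[0, 0.035, 0], [0, 0.035, 0], [0, 0.035, 0], [0, 0.035, 0], [0, 0.035, 0], [0, 0.035, 0], [0, 0.035, 0], [0, 0, 0]]}}

```text
clock: 33.3
ee_pos: [0.5853, -0.1766, 0.2783]
eef_rot: [0.209, -2.867, 0.014]
wrist_force: [0.1, 0.2, -3.6]
opening: 0.716
```

>>> {"op": "step_arm", "data": {"jaw": [1, 1], "dp": [[0, 0, 0], [0, 0, 0]], "rot": [[0, 0, 0], [0, 0, 0]]}}

```text
clock: 33.47
ee_pos: [0.5851, -0.1749, 0.2767]
eef_rot: [0.214, -2.866, 0.012]
wrist_force: [0.5, -0.4, -2.1]
opening: 0.718
```

```bash
python3 - <<'E'
from h import *
gt("narrow")
im=get_image("wrist"); p=camera_params("wrist")
def L(a,b,c):
    a,b=proj(p,[tr("narrow",*a),tr("narrow",*b)]); cv2.line(im,tuple(np.int32(a)),tuple(np.int32(b)),c,1)
for y in(-.041,.041): L((-.15,.0,y),(0,.0,y),(0,0,255))
L((-.15,0,-.041),(-.15,0,.041),(255,0,0)); L((0,.066,-.04),(0,.066,.04),(255,0,0))
cv2.imwrite("pics/w7.png",im)
E
```

```text
t 33.47 g in tray mm [-77.    0.5 103.3] rot err(tool) [-0.012  0.018 -0.   ] F tray [ 0.9 -0.6 -1.9] op 63.2
```

View pics/w7.png

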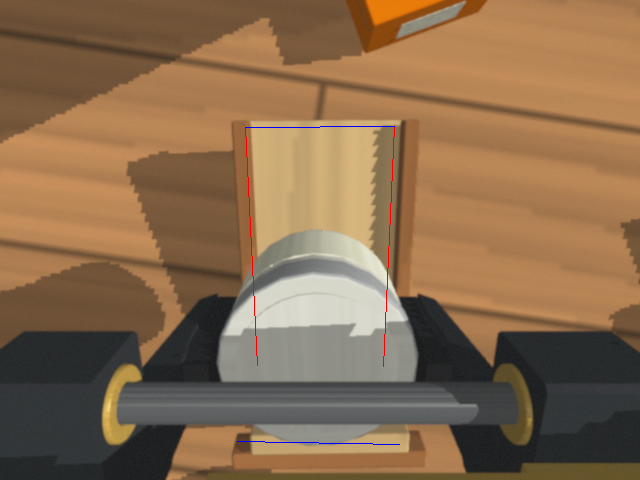

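The overlay shows the real tray about 3 mm to +y at its upper end (edges at 250/402) and ~6 mm at the stop (250–410). I'll correct the model and lower.

```bash
sed -i 's/\[.5946,-.168,.016\]),.15)/[.594,-.1627,.016]),.168)/' h.py; python3 - <<'E'
from h import *
gt("narrow"); s=go(tr("narrow",-.062,.045),RT("narrow"),6)
E
```

```text
t 33.52 g in tray mm [-77.4  -3.8 103.6] rot err(tool) [-0.017  0.018  0.018] F tray [ 0.4  1.1 -2.9] op 63.2
rows 6 dp [-2.3, 1.4, 9.7] rot [0.003, -0.003, -0.003]
```

>>> {"op": "step_arm", "data": {"jaw": [1, 1, 1, 1, 1, 1, 1, 1], "dp": [[-2, 1, 9], [-2, 1, 9], [-2, 1, 9], [-2, 1, 9], [-2, 0, 9], [-2, 0, 7], [0, 0, 0], [0, 0, 0]], "rot": [[0.003, -0.003, -0.003], [0.003, -0.003, -0.003], [0.003, -0.003, -0.003], [0.003, -0.003, -0.003], [0.003, -0.003, -0.003], [0.003, -0.003, -0.003], [0, 0, 0], [0, 0, 0]]}}

```text
clock: 34.18
ee_pos: [0.5808, -0.1777, 0.2176]
eef_rot: [0.235, -2.889, 0.034]
wrist_force: [1.3, 3.7, 6.6]
opening: 0.716
```

```bash
python3 -c "
from h import *
gt('narrow')"
```

```text
t 34.18 g in tray mm [-63.9 -10.7  45.2] rot err(tool) [ 0.002 -0.006  0.006] F tray [0.3 3.7 6.7] op 63.0
```

>>> {"op": "step_arm", "data": {"jaw": [1, 1, 1, 1, 1, 1, 1], "dp": [[0, 2, -6], [0, 4, -2], [0, 4, 0], [0, 0, 0], [0, 0, 0], [0, 0, 0], [0, 0, 0]], "rot": [[0, 0, 0], [0, 0, 0], [0, 0, 0], [0, 0, 0], [0, 0, 0], [0, 0, 0], [0, 0, 0]]}}

```text
clock: 34.77
ee_pos: [0.5813, -0.1668, 0.2279]
eef_rot: [0.234, -2.892, 0.037]
wrist_force: [-0.4, 1.3, -2.4]
opening: 0.719
```

```bash
python3 -c "
from h import *
gt('narrow')"
```

```text
t 34.77 g in tray mm [-63.9   0.1  55.4] rot err(tool) [ 0.004 -0.008  0.007] F tray [ 0.4  1.2 -2.5] op 63.3
```

Centred. Lower and slide.

>>> {"op": "step_arm", "data": {"jaw": [1, 1, 1, 1, 1, 1, 1, 1], "dp": [[0, 0, 5], [0, 0, 5], [0, 0, 4], [0, 0, 0], [-5, 0, 0], [-5, 0, 0], [-5, 0, 0], [0, 0, 0]], "rot": [[0, 0, 0], [0, 0, 0], [0, 0, 0], [0, 0, 0], [0, 0, 0], [0, 0, 0], [0, 0, 0], [0, 0, 0]]}}

```text
clock: 35.43
ee_pos: [0.5933, -0.1652, 0.2082]
eef_rot: [0.234, -2.891, 0.036]
wrist_force: [0.1, -0.4, -1.8]
opening: 0.719
```

```bash
python3 -c "
from h import *
gt('narrow')"
```

```text
t 35.43 g in tray mm [-47.4  -1.   39.2] rot err(tool) [ 0.003 -0.008  0.007] F tray [ 0.5 -0.5 -1.8] op 63.3
```

>>> {"op": "step_arm", "data": {"jaw": [1, 1, 1, 1, 1, 1, 1], "dp": [[-4, 1, 1], [-4, 0, 1], [-3, 0, 1], [-3, 0, 0], [-3, 0, 0], [0, 0, 0], [0, 0, 0]], "rot": [[0, 0.004, -0.005], [0, 0.004, 0], [0, 0, 0], [0, 0, 0], [0, 0, 0], [0, 0, 0], [0, 0, 0]]}}

```text
clock: 36.02
ee_pos: [0.6078, -0.1622, 0.2009]
eef_rot: [0.24, -2.862, 0.035]
wrist_force: [0.2, 0.9, -2.1]
opening: 0.72
```

```bash
python3 -c "
from h import *
gt('narrow')"
```

```text
t 36.02 g in tray mm [-35.4  -0.3  35.8] rot err(tool) [0.001 0.021 0.001] F tray [ 0.8  0.7 -2. ] op 63.4
```

>>> {"op": "step_arm", "data": {"jaw": [1, 1, 1, 1, 1, 1], "dp": [[-3, 0, 0], [-3, 0, 0], [-3, 0, 0], [-3, 0, 0], [0, 0, 0], [0, 0, 0]], "rot": [[0, -0.01, 0], [0, -0.01, 0], [0, -0.005, 0], [0, 0, 0], [0, 0, 0], [0, 0, 0]]}}

```text
clock: 36.52
ee_pos: [0.6119, -0.163, 0.1996]
eef_rot: [0.236, -2.84, 0.026]
wrist_force: [-1.4, 0.1, -1.7]
opening: 0.713
```

```bash
python3 -c "
from h import *
gt('narrow')"
```

```text
t 36.52 g in tray mm [-34.4  -0.6  35.5] rot err(tool) [-0.007  0.042  0.001] F tray [-0.9  0.3 -2. ] op 62.7
```

>>> {"op": "step_arm", "data": {"jaw": [1, 1, 0.4, 0, 0, 0, 0, 0], "dp": [[0, 0, 0], [0, 0, 0], [0, 0, 0], [0, 0, 0], [0, 0, 0], [0, 0, 0], [0, 0, -15], [0, 0, -30]], "rot": [[0, -0.03, 0], [0, -0.01, 0], [0, 0, 0], [0, 0, 0], [0, 0, 0], [0, 0, 0], [0, 0, 0], [0, 0, 0]]}}

```text
clock: 37.18
ee_pos: [0.6206, -0.1619, 0.2396]
eef_rot: [0.239, -2.857, 0.014]
wrist_force: [1.1, -0.1, -0.5]
opening: 1.002
```

>>> {"op": "step_arm", "data": {"jaw": [0, 0, 0, 0, 0], "dp": [[0, 0, -35], [0, 0, -35], [20, 0, -30], [0, 0, 0], [0, 0, 0]], "rot": [[0, 0, 0], [0, 0, 0], [0, 0, 0], [0, 0, 0], [0, 0, 0]]}}

```text
clock: 37.6
ee_pos: [0.6307, -0.1607, 0.3507]
eef_rot: [0.241, -2.867, 0.02]
wrist_force: [0.3, 0.4, -2.1]
opening: 0.998
```

```bash
python3 -c "
from h import *
gt('narrow')
fit3('tin_large','narrow',('wrist','scene','side'),0,(-.032,0),'pics/w8.png')
im=cv2.imread('pics/w8.png'); p=camera_params('wrist')
def L(a,b,c):
    a,b=proj(p,[tr('narrow',*a),tr('narrow',*b)]); cv2.line(im,tuple(np.int32(a)),tuple(np.int32(b)),c,1)
for y in(-.041,.041): L((-.15,.0,y),(0,.0,y),(0,0,255))
L((-.15,0,-.041),(-.15,0,.041),(255,0,0)); L((0,.066,-.04),(0,.066,.04),(255,0,0))
cv2.imwrite('pics/w8.png',im)
s=go([.44,.0,.24],Rt(np.pi),8); s=go([.38,.338,.15],Rt(np.pi),11,s)"
```

```text
t 37.6 g in tray mm [-49.    5.  186.5] rot err(tool) [-0.008  0.015 -0.001] F tray [ 0.8  0.2 -1.9] op 87.8
tin_large wrist [-0.0365  0.0001  0.0252] 0.032
tin_large scene [-0.0379 -0.0036  0.0573] 0.329
tin_large side [-0.0351 -0.0028  0.1548] 0.082
rows 8 dp [22.4, 22.3, -1.4] rot [-0.002, -0.034, 0.021]
rows 11 dp [5.5, 30.7, 8.2] rot [0.0, 0.0, 0.0]
```

View pics/w8.png

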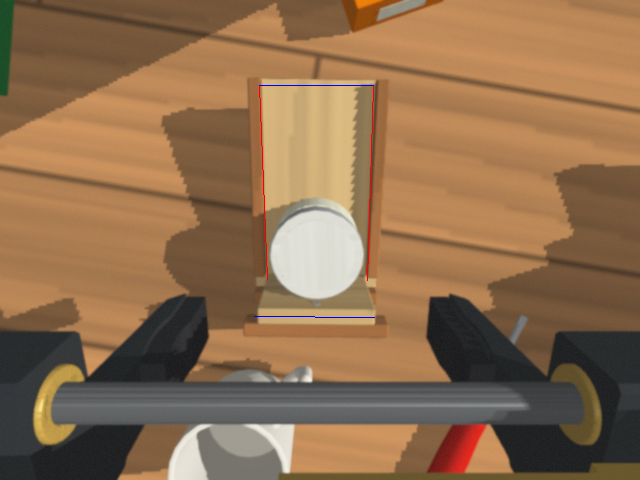

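The large tin is against the board and centred (tin (317,250), cheeks 265–370). The board face is slightly uphill of my model (row 308 vs 317), consistent with the contact I felt. On to the small tin.

>>> {"op": "step_arm", "data": {"jaw": [0, 0, 0, 0, 0, 0, 0, 0], "dp": [[22, 22, -1], [22, 22, -1], [22, 22, -1], [22, 22, -1], [22, 22, -1], [22, 22, -1], [22, 22, -1], [22, 22, -1]], "rot": [[-0.002, -0.034, 0.021], [-0.002, -0.034, 0.021], [-0.002, -0.034, 0.021], [-0.002, -0.034, 0.021], [-0.002, -0.034, 0.021], [-0.002, -0.034, 0.021], [-0.002, -0.034, 0.021], [-0.002, -0.034, 0.021]]}}

```text
clock: 38.57
ee_pos: [0.4377, 0.0013, 0.3743]
eef_rot: [-0.024, -3.141, -0.017]
wrist_force: [0.9, 0.6, 0.1]
opening: 1.002
```

>>> {"op": "step_arm", "data": {"jaw": [0, 0, 0, 0, 0, 0, 0, 0], "dp": [[5, 31, 5], [5, 31, 5], [5, 31, 5], [5, 31, 5], [5, 31, 5], [5, 31, 5], [5, 31, 5], [5, 31, 5]], "rot": [[0, 0, 0], [0, 0, 0], [0, 0, 0], [0, 0, 0], [0, 0, 0], [0, 0, 0], [0, 0, 0], [0, 0, 0]]}}

```text
clock: 39.23
ee_pos: [0.3951, 0.2604, 0.3336]
eef_rot: [-0.035, -3.14, -0.016]
wrist_force: [0.1, 0.4, -1.0]
opening: 0.998
```

>>> {"op": "step_arm", "data": {"jaw": [0, 0, 0, 0, 0], "dp": [[4, 28, 4], [0, 0, 0], [0, 0, 0], [0, 0, 0], [0, 0, 0]], "rot": [[0, 0, 0], [0, 0, 0], [0, 0, 0], [0, 0, 0], [0, 0, 0]]}}

```text
clock: 39.65
ee_pos: [0.3895, 0.2937, 0.3261]
eef_rot: [-0.025, -3.134, -0.012]
wrist_force: [-0.5, -0.6, 1.1]
opening: 1.003
```

```bash
sed -i 's/\[.594,-.1627,.016\]/[.5908,-.1632,.016]/' h.py; python3 - <<'E'
from h import *
where()
x=wfit("tin_small",(.379,.337))
print([np.round(d["location"],3) for d in spot_point("wrist","tin_small_center")])
if x is not None: go([x[0],x[1],.1],Rt(np.pi))
E
```

```text
t 39.65 g [0.3884 0.2949 0.1791] yaw 3.126 z [-0.007  0.008 -1.   ] F [-0.5 -0.6  1.1] op 88.3
tin_small ['wrist'] [0.3801 0.3392 0.0305] 0.039
[array([0.381, 0.337, 0.013])]
rows 3 dp [3.2, 15.0, 26.6] rot [0.003, -0.002, -0.006]
```

>>> {"op": "step_arm", "data": {"jaw": [0, 0, 0, 0, 0, 0, 0, 0], "dp": [[3, 14, 15], [3, 14, 20], [2, 14, 20], [0, 0, 15], [0, 0, 0], [0, 0, 0], [0, 0, 0], [0, 0, 0]], "rot": [[0.003, -0.002, -0.006], [0.003, -0.002, -0.006], [0.003, -0.002, -0.006], [0, 0, 0], [0, 0, 0], [0, 0, 0], [0, 0, 0], [0, 0, 0]]}}

```text
clock: 40.47
ee_pos: [0.3847, 0.3337, 0.2581]
eef_rot: [0.01, 3.135, 0.002]
wrist_force: [0.7, -0.6, 1.4]
opening: 0.999
```

```bash
python3 - <<'E'
from h import *
where()
x=wfit("tin_small",(.3803,.3388))
go([.3803,.3388,.1],Rt(np.pi),1)
E
```

```text
t 40.47 g [0.3857 0.3339 0.1111] yaw 3.135 z [ 0.006  0.001 -1.   ] F [ 0.7 -0.6  1.4] op 87.9
tin_small ['wrist'] [ 0.3802  0.3389 -0.0169] 0.041
rows 1 dp [4.5, 5.0, 11.1] rot [0.002, 0.007, -0.007]
```

>>> {"op": "step_arm", "data": {"jaw": [0, 0, 0, 0, 0, 0, 0, 0], "dp": [[3, 3, 10], [3, 2, 12], [0, 0, 14], [0, 0, 14], [0, 0, 14], [0, 0, 12], [0, 0, 0], [0, 0, 0]], "rot": [[0.002, 0.007, -0.007], [0, 0, 0], [0, 0, 0], [0, 0, 0], [0, 0, 0], [0, 0, 0], [0, 0, 0], [0, 0, 0]]}}

```text
clock: 41.23
ee_pos: [0.3778, 0.3395, 0.1789]
eef_rot: [-0.003, 3.14, 0.003]
wrist_force: [0.1, -0.1, 0.5]
opening: 0.999
```

```bash
python3 - <<'E'
from h import *
where()
go([.3803,.3388,.025],Rt(np.pi),1)
E
```

```text
t 41.23 g [0.3781 0.3398 0.0319] yaw -3.14 z [ 0.002  0.002 -1.   ] F [ 0.1 -0.1  0.5] op 87.9
rows 1 dp [-2.5, -0.8, 6.9] rot [0.002, 0.002, 0.002]
```

>>> {"op": "step_arm", "data": {"jaw": [0, 0, 1, 1, 1, 1, 1, 1], "dp": [[-3, -1, 7], [0, 0, 0], [0, 0, 0], [0, 0, 0], [0, 0, 0], [0, 0, 0], [0, 0, 0], [0, 0, 0]], "rot": [[0, 0, 0], [0, 0, 0], [0, 0, 0], [0, 0, 0], [0, 0, 0], [0, 0, 0], [0, 0, 0], [0, 0, 0]]}}

```text
clock: 41.9
ee_pos: [0.3817, 0.3389, 0.1738]
eef_rot: [-0.004, 3.136, 0.006]
wrist_force: [0.3, -0.4, -0.1]
opening: 0.568
```

>>> {"op": "step_arm", "data": {"jaw": [1, 1, 1], "dp": [[0, 0, 0], [0, 0, 0], [0, 0, 0]], "rot": [[0, 0, 0], [0, 0, 0], [0, 0, 0]]}}

```text
clock: 42.15
ee_pos: [0.3816, 0.3389, 0.1739]
eef_rot: [-0.004, 3.136, 0.006]
wrist_force: [-0.3, -0.5, -0.9]
opening: 0.532
```

```bash
python3 -c "
from h import *
where()"
```

```text
t 42.15 g [0.3824 0.3395 0.0269] yaw -3.139 z [ 0.006  0.004 -1.   ] F [-0.3 -0.5 -0.9] op 46.8
```

>>> {"op": "step_arm", "data": {"jaw": [1, 1, 1, 1, 1, 1, 1, 1], "dp": [[0, 0, 0], [0, 0, -10], [0, 0, -25], [0, 0, -35], [0, 0, -40], [0, 0, -40], [0, 0, -40], [0, 0, 0]], "rot": [[0, 0, 0], [0, 0, 0], [0, 0, 0], [0, 0, 0], [0, 0, 0], [0, 0, 0], [0, 0, 0], [0, 0, 0]]}}

```text
clock: 42.82
ee_pos: [0.3794, 0.3375, 0.3735]
eef_rot: [0.004, -3.14, -0.001]
wrist_force: [0.4, 0.8, -1.5]
opening: 0.535
```

```bash
python3 -c "
from h import *
where()
s=go([.42,.02,.24],Rt(np.pi+.168),9); s=go(tr('narrow',-.045,.16),RT('narrow'),8,s)"
```

```text
t 42.82 g [0.3792 0.3376 0.2265] yaw -3.139 z [-0.001  0.    -1.   ] F [ 0.4  0.8 -1.5] op 47.1
rows 9 dp [-1.8, -35.6, -1.5] rot [0.0, -0.0, -0.018]
rows 8 dp [-22.0, -27.0, 5.5] rot [0.0, 0.031, 0.0]
```

>>> {"op": "step_arm", "data": {"jaw": [1, 1, 1, 1, 1, 1, 1, 1], "dp": [[-2, -36, -2], [-2, -36, -2], [-2, -36, -2], [-2, -36, -2], [-2, -36, -2], [-2, -36, -2], [-2, -36, -2], [-2, -36, -2]], "rot": [[0, 0, -0.018], [0, 0, -0.018], [0, 0, -0.018], [0, 0, -0.018], [0, 0, -0.018], [0, 0, -0.018], [0, 0, -0.018], [0, 0, -0.018]]}}

```text
clock: 43.48
ee_pos: [0.4114, 0.0451, 0.3932]
eef_rot: [-0.258, 3.126, 0.006]
wrist_force: [1.1, 1.4, -1.1]
opening: 0.535
```

>>> {"op": "step_arm", "data": {"jaw": [1, 1, 1, 1, 1, 1, 1, 1], "dp": [[-2, -36, -1], [-22, -26, 5], [-22, -26, 5], [-22, -26, 5], [-22, -26, 5], [-22, -26, 5], [-22, -26, 5], [-22, -26, 5]], "rot": [[0, 0, -0.018], [0, 0.031, 0], [0, 0.031, 0], [0, 0.031, 0], [0, 0.031, 0], [0, 0.031, 0], [0, 0.031, 0], [0, 0.031, 0]]}}

```text
clock: 44.15
ee_pos: [0.6013, -0.1549, 0.3469]
eef_rot: [0.26, -2.914, 0.025]
wrist_force: [0.5, -0.2, -1.6]
opening: 0.537
```

>>> {"op": "step_arm", "data": {"jaw": [1, 1, 1, 1], "dp": [[0, 0, 0], [0, 0, 0], [0, 0, 0], [0, 0, 0]], "rot": [[0, 0, 0], [0, 0, 0], [0, 0, 0], [0, 0, 0]]}}

```text
clock: 44.48
ee_pos: [0.6032, -0.1584, 0.3412]
eef_rot: [0.255, -2.907, 0.019]
wrist_force: [0.2, -0.3, -1.2]
opening: 0.532
```

```bash
python3 -c "
from h import *
gt('narrow')
s=go(tr('narrow',-.034,.1),RT('narrow'))"
```

```text
t 44.48 g in tray mm [-63.4  10.8 171.3] rot err(tool) [-0.005 -0.026 -0.008] F tray [ 0.5 -0.4 -1.1] op 46.8
rows 2 dp [-16.0, -3.7, 36.1] rot [0.002, 0.013, 0.004]
```

>>> {"op": "step_arm", "data": {"jaw": [1, 1, 1, 1, 1, 1, 1, 1], "dp": [[-6, -3, 12], [-6, -3, 13], [-6, -3, 13], [-6, -2, 13], [-4, 0, 12], [0, 0, 6], [0, 0, 0], [0, 0, 0]], "rot": [[0.001, 0.008, 0.002], [0.001, 0.008, 0.002], [0.001, 0.008, 0.002], [0, 0, 0], [0, 0, 0], [0, 0, 0], [0, 0, 0], [0, 0, 0]]}}

```text
clock: 45.15
ee_pos: [0.6155, -0.1654, 0.2603]
eef_rot: [0.248, -2.881, 0.028]
wrist_force: [0.1, -0.4, -2.5]
opening: 0.532
```

```bash
python3 -c "
from h import *
gt('narrow')
fit3('tin_large','narrow',('side','wrist'),0,(-.032,0))"
```

```text
t 45.15 g in tray mm [-37.   -1.9  95.9] rot err(tool) [-0.001  0.    -0.004] F tray [ 0.7 -0.6 -2.4] op 46.8
tin_large wrist [-0.036   0.0002  0.021 ] 0.667
```

>>> {"op": "step_arm", "data": {"jaw": [1, 1, 1, 1, 1, 1, 1], "dp": [[-3, 1, 4], [-3, 0, 4], [0, 0, 4], [0, 0, 3], [0, 0, 0], [0, 0, 0], [0, 0, 0]], "rot": [[0, 0, 0], [0, 0, 0], [0, 0, 0], [0, 0, 0], [0, 0, 0], [0, 0, 0], [0, 0, 0]]}}

```text
clock: 45.93
ee_pos: [0.6179, -0.1639, 0.2454]
eef_rot: [0.248, -2.886, 0.032]
wrist_force: [-0.1, -0.5, -2.7]
opening: 0.538
```

```bash
python3 -c "
from h import *
gt('narrow')"
```

```text
t 45.93 g in tray mm [-30.1  -1.9  82.1] rot err(tool) [ 0.001 -0.004 -0.003] F tray [ 0.5 -0.6 -2.6] op 47.3
```

>>> {"op": "step_arm", "data": {"jaw": [1, 1, 1, 1, 1], "dp": [[0, 2, 2], [0, 0, 2], [0, 0, 1], [0, 0, 0], [0, 0, 0]], "rot": [[0, 0, 0], [0, 0, 0], [0, 0, 0], [0, 0, 0], [0, 0, 0]]}}

```text
clock: 46.35
ee_pos: [0.6163, -0.162, 0.2407]
eef_rot: [0.248, -2.887, 0.032]
wrist_force: [0.2, 0.5, -1.8]
opening: 0.534
```

```bash
python3 -c "
from h import *
gt('narrow')"
```

```text
t 46.35 g in tray mm [-30.1  -0.1  77.2] rot err(tool) [ 0.002 -0.005 -0.003] F tray [ 0.7  0.4 -1.7] op 47.0
```

Height 77.2 mm is what I expect for the tin just touching the lid (76.9). A small press, then release.

>>> {"op": "step_arm", "data": {"jaw": [1, 1, 0.6, 0.3, 0, 0, 0, 0], "dp": [[0, 0, 1], [0, 0, 0], [0, 0, 0], [0, 0, 0], [0, 0, 0], [0, 0, 0], [0, 0, 0], [0, 0, -10]], "rot": [[0, 0, 0], [0, 0, 0], [0, 0, 0], [0, 0, 0], [0, 0, 0], [0, 0, 0], [0, 0, 0], [0, 0, 0]]}}

```text
clock: 47.02
ee_pos: [0.6183, -0.1617, 0.2495]
eef_rot: [0.247, -2.885, 0.032]
wrist_force: [0.1, -0.3, -0.4]
opening: 0.89
```

>>> {"op": "step_arm", "data": {"jaw": [0, 0, 0, 0, 0, 0, 0], "dp": [[0, 0, -20], [0, 0, -35], [0, 0, -35], [15, 0, -30], [15, 0, -10], [0, 0, 0], [0, 0, 0]], "rot": [[0, 0, 0], [0, 0, 0], [0, 0, 0], [0, 0, 0], [0, 0, 0], [0, 0, 0], [0, 0, 0]]}}

```text
clock: 47.6
ee_pos: [0.6217, -0.1602, 0.3945]
eef_rot: [0.248, -2.889, 0.034]
wrist_force: [-0.1, 0.1, 0.1]
opening: 1.004
```

```bash
python3 -c "
from h import *
gt('narrow')
fit3('tin_small','narrow',('wrist','side'),.05,(-.032,0),'pics/w9.png')
fit3('tin_large','narrow',('wrist','side'),0,(-.032,0))
w=cv2.imread('pics/w9.png')[60:400,170:470]
s=cv2.resize(get_image('side')[240:330,295:415],(453,340),interpolation=2); cv2.imwrite('pics/c9.png',np.hstack([w,s]))"
```

```text
t 47.6 g in tray mm [-61.8   7.1 227.6] rot err(tool) [ 0.003 -0.007 -0.003] F tray [-0.1  0.2  0.1] op 88.4
tin_small wrist [-0.0329  0.0007  0.0054] 0.036
tin_small side [-0.0322 -0.0004  0.0278] 0.15
tin_large wrist [-0.0346  0.0008  0.0973] 0.609
tin_large side [-0.0306 -0.0017  0.0387] 0.279
```

View pics/c9.png

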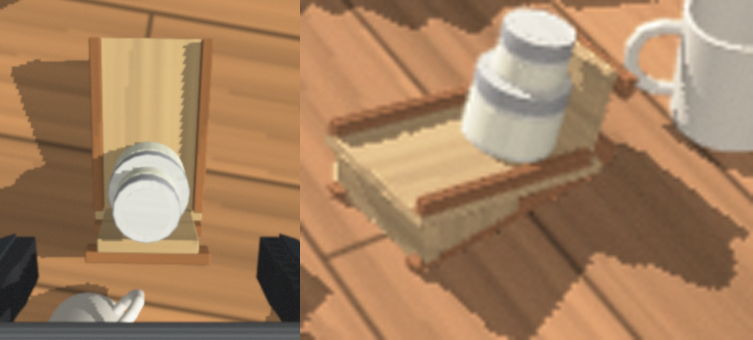

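The tins are stacked and centred (small tin (148,205), large below it). One last check of the carton stack from the wrist camera before hand-in.

```bash
python3 -c "
from h import *
s=go(tr('wide',-.05,.24),RT('wide'),10)"
```

```text
rows 10 dp [-5.7, 33.4, -2.5] rot [-0.001, 0.0, 0.003]
```

>>> {"op": "step_arm", "data": {"jaw": [0, 0, 0, 0, 0, 0, 0, 0], "dp": [[-5, 33, -4], [-5, 33, -4], [-5, 33, -4], [-5, 33, -4], [-5, 33, -3], [-5, 33, -3], [-5, 33, -3], [-5, 33, -3]], "rot": [[0, 0, 0.002], [0, 0, 0.002], [0, 0, 0.002], [0, 0, 0.002], [0, 0, 0.002], [0, 0, 0.002], [0, 0, 0.002], [0, 0, 0.002]]}}

```text
clock: 48.72
ee_pos: [0.6246, 0.1119, 0.407]
eef_rot: [0.208, -2.884, 0.033]
wrist_force: [-0.4, -0.1, 0.3]
opening: 0.999
```

>>> {"op": "step_arm", "data": {"jaw": [0, 0, 0, 0, 0, 0], "dp": [[-5, 33, -2], [-5, 33, -2], [0, 0, 0], [0, 0, 0], [0, 0, 0], [0, 0, 0]], "rot": [[0, 0, 0.002], [0, 0, 0.002], [0, 0, 0], [0, 0, 0], [0, 0, 0], [0, 0, 0]]}}

```text
clock: 49.22
ee_pos: [0.6245, 0.188, 0.4069]
eef_rot: [0.213, -2.882, 0.034]
wrist_force: [-0.6, -0.4, 0.5]
opening: 1.003
```

```bash
python3 - <<'E'
from h import *
gt('wide')
im=get_image("wrist"); p=camera_params("wrist")
fit3('carton_small','wide',('wrist',),.086,(-.031,0)); fit3('carton_medium','wide',('side',),.046,(-.041,0))
def L(a,b,c):
    a,b=proj(p,[tr("wide",*a),tr("wide",*b)]); cv2.line(im,tuple(np.int32(a)),tuple(np.int32(b)),c,1)
L((0,.112,-.05),(0,.112,.05),(255,0,0)); L((-.15,0,-.05),(-.15,0,.05),(255,0,0))
for l,w,z,c in((.1,.064,.046,(0,0,255)),(.082,.054,.086,(0,255,0)),(.062,.044,.12,(255,0,255))):
    L((-l,z,-w/2),(-l,z,w/2),c)
L((0,.12,-.022),(0,.12,.022),(255,0,255))
cv2.imwrite("pics/w10.png",cv2.resize(im[60:360,180:500],None,fx=1.9,fy=1.9,interpolation=2))
E
```

```text
t 49.22 g in tray mm [-55.1   8.8 242.2] rot err(tool) [ 0.005  0.002 -0.002] F tray [-0.8 -0.3  0.4] op 88.2
carton_small wrist [-0.0336  0.0009  0.0053] 0.061
carton_medium side [-0.04   -0.0037  0.0537] 0.315
```

View pics/w10.png

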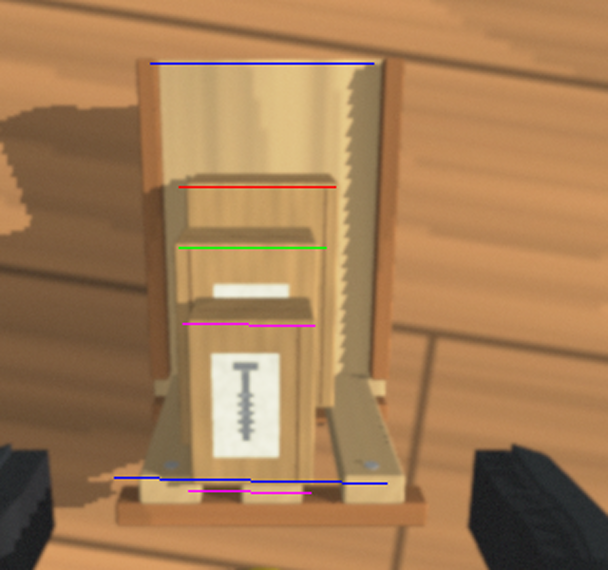

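The picture was taken while the arm was still drifting, so the overlay is shifted. The cartons themselves look a few mm left of the slat centre (slats 140–404, medium 178–314). I'll settle fully and measure that properly.

>>> {"op": "step_arm", "data": {"jaw": [0, 0, 0, 0, 0, 0, 0, 0], "dp": [[0, 0, 10], [0, 0, 0], [0, 0, 0], [0, 0, 0], [0, 0, 0], [0, 0, 0], [0, 0, 0], [0, 0, 0]], "rot": [[0, 0, 0], [0, 0, 0], [0, 0, 0], [0, 0, 0], [0, 0, 0], [0, 0, 0], [0, 0, 0], [0, 0, 0]]}}

```text
clock: 50.13
ee_pos: [0.6226, 0.1857, 0.3993]
eef_rot: [0.209, -2.886, 0.033]
wrist_force: [0.0, -0.5, 0.4]
opening: 1.0
```

```bash
python3 - <<'E'
from h import *
gt('wide'); p=camera_params("wrist"); im=get_image("wrist"); gt('wide'); p2=camera_params("wrist")
np.savez("cam.npz",R=p["R"],t=p["t"],K=p["camera_matrix"]); print(np.round((p2["t"]-np.array(p["t"]))*1000,1))
def L(a,b,c):
    a,b=proj(p,[tr("wide",*a),tr("wide",*b)]); cv2.line(im,tuple(np.int32(a)),tuple(np.int32(b)),c,1)
cv2.imwrite("pics/w11raw.png",im)
L((0,.112,-.05),(0,.112,.05),(255,0,0)); L((-.15,0,-.05),(-.15,0,.05),(255,0,0))
L((0,.12,-.022),(0,.12,.022),(255,0,255))
cv2.imwrite("pics/w11.png",cv2.resize(im[70:350,200:470],None,fx=2.1,fy=2.1,interpolation=2))
E
```

```text
t 50.13 g in tray mm [-55.    6.6 234.5] rot err(tool) [ 0.005 -0.001  0.001] F tray [-0.2 -0.5  0.4] op 88.0
t 50.18 g in tray mm [-55.    6.6 234.4] rot err(tool) [ 0.004 -0.001  0.001] F tray [ 0.1  0.9 -0.5] op 88.1
[-0. -0. -0.]
```

View pics/w11.png

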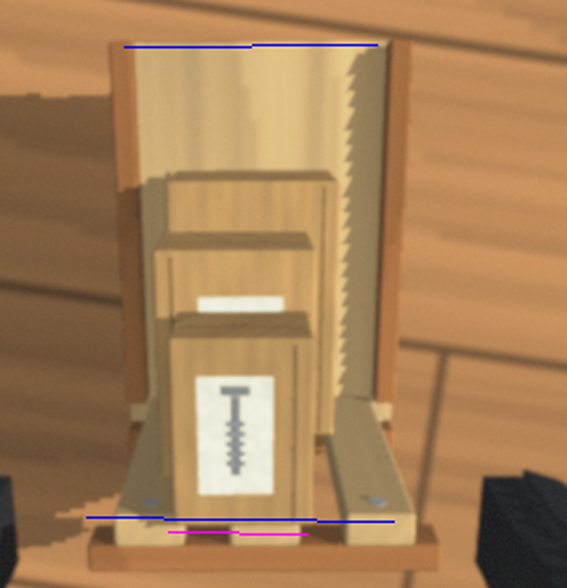

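The residual offset comes from a bug of mine. `from_euler("zy")` is extrinsic and tilts the tray frame wrongly by ~0.036 rad, so points high above the floor shift in y. I'll fix it and re-evaluate from the settled view.

```bash
sed -i 's/from_euler("zy"/from_euler("ZY"/g' h.py; python3 - <<'E'
from h import *
from scipy.optimize import least_squares
c=np.load("cam.npz"); p=dict(R=c["R"],t=c["t"],camera_matrix=c["K"])
px=lambda a: np.array(a)/2.1+[200,70]
gt("wide")
# tray: corners seen (crop px) and model points; slat group centre used
def tp(v,X): return v[:3]*[1,1,0]+[0,0,.016]+Ro.from_euler("ZY",[v[2],.25]).apply(X)
obs=px([[135,45],[386,45],[147,400],[376,400]]); 
def res(v):
    a=proj(p,tp(v,np.array([[-.15,-.05,0.],[-.15,.05,0]])))
    e=[*(a-obs[:2]).ravel()]
    s=proj(p,tp(v,np.array([[0,-.0075-.0115,.112],[0,.0075+.0115,.112]])))  # inner edges mid-gap
    m=s.mean(0); o=px([[265.5,522]])[0]
    return e+[m[0]-o[0],m[1]-o[1]]
r=least_squares(res,[.582,.181,.145]); print("tray from wrist view",np.round(r.x,4),"resid px",np.round(r.fun,1))
v=r.x
# cartons: top-face corners: uphill edge corners + for small also lower edge
def rayz(q,z):
    B=Ro.from_euler("ZY",[v[2],.25]).as_matrix(); o=np.array([v[0],v[1],.016])
    C=-p["R"].T@p["t"]; d=p["R"].T@np.linalg.inv(p["camera_matrix"])@[*q,1]
    C=B.T@(C-o); d=B.T@d; return C+d*(z-C[2])/d[2]
for n,z,L,pts in(("large",.046,.1,[[168,181],[336,181]]),("medium",.086,.082,[[155,249],[312,249]]),("small",.12,.062,[[171,336],[312,336],[172,524],[313,524]])):
    P=np.array([rayz(q,z) for q in px(pts)])*1000; print(n,np.round(P[:,:2],1).tolist(),"-> centre x from uphill edge",round(P[:2,0].mean()+L*500,1),"y",round(P[:2,1].mean(),1))
get_image("scene");get_image("side")
for k,z,x in(("carton_large",0,-.05),("carton_medium",.046,-.041),("carton_small",.086,-.031)): fit3(k,"wide",("wrist","scene","side"),z,(x,0))
E
```

```text
t 50.18 g in tray mm [-55.6  -2.1 234.4] rot err(tool) [ 0.004 -0.001  0.001] F tray [ 0.1  0.9 -0.5] op 88.1
tray from wrist view [0.5817 0.1853 0.1492] resid px [-0.2  0.6  0.4 -0.1 -0.2 -0.5]
large [[-102.1, -34.2], [-101.8, 26.7]] -> centre x from uphill edge -51.9 y -3.7
medium [[-84.5, -35.3], [-84.3, 15.5]] -> centre x from uphill edge -43.4 y -9.9
small [[-65.0, -27.8], [-64.8, 13.5], [-3.4, -29.5], [-3.2, 14.9]] -> centre x from uphill edge -33.9 y -7.2
carton_large wrist [-0.0526  0.002   0.0318] 0.688
carton_large scene [-0.0715  0.0036  0.2101] 0.73
carton_large side [-0.0533 -0.0064  0.1565] 0.323
carton_medium wrist [-0.0443 -0.0055  0.02  ] 0.633
carton_medium scene [-0.0459 -0.0051  0.1137] 0.764
carton_medium side [-0.0448 -0.0123  0.1906] 0.253
carton_small wrist [-0.0332 -0.0034 -0.0041] 0.031
carton_small scene [-0.0337 -0.0077  0.018 ] 0.149
carton_small side [-0.0344 -0.0076 -0.1648] 0.081
```

All three cartons are inside every limit: x is 2–3 mm off nominal out of 6, and y is -4/-10/-7 mm out of 14. Yaw is about 0 by the edges. The tin lid edge against the board (rows 299/308) also fits contact. The gripper is about 95 mm above the stack. Nudging a good stack would risk more than it gains, so I'm handing in.

```bash
python3 - <<'E'
from h import *
where()
for c,n in(("scene","glue_bottle_center"),("side","mug_center"),("side","screwdriver_grip")):
    print(n,[np.round(d["location"],3).tolist() for d in spot_point(c,n)][:1])
fit3('tin_small','narrow',('scene','side'),.05,(-.032,0))
print(job.hand_in())
E
```

```text
t 51.18 g [0.5867 0.1797 0.2567] yaw -2.998 z [-0.244 -0.04  -0.969] F [-0.2  0.5 -0.1] op 87.7
glue_bottle_center [[0.713, 0.203, 0.075]]
mug_center [[0.722, -0.201, 0.045]]
screwdriver_grip [[0.73, -0.024, 0.014]]
tin_small scene [-0.0351 -0.011   0.1013] 0.134
tin_small side [-0.0298 -0.0036  0.0237] 0.1
the job is handed in; nothing more can be done
None
```

I put all three cartons and both tins into their trays and handed the job in at about 51 s; the verdict isn't reported. I pressed each carton and the large tin against its back until I felt contact, then released it. I set the small tin on the large tin's lid.

**Cartons (wide tray):** measured from a settled wrist view, all three lie flat and in order.

| Carton | Short of the back (limit 6 mm) | Off the midline (limit 14 mm) |
|---|---|---|
| Large | about 2 mm | about -4 mm |
| Medium | about 2 mm | about -10 mm |
| Small | about 3 mm | about -7 mm |

By their edges in that view, all three lie lengthwise. The medium one has the least room sideways. I left it because nudging a good stack seemed riskier.

**Tins (narrow tray):** in the wrist view the large tin stands against the board and close to the midline. The small tin looked centred on its lid.

**Bystanders:** the glue bottle, mug and screwdriver were found within the detectors' noise of where they started. The gripper was well clear of everything at hand-in.

**Checks that disagreed:**
- Mask fits for partly hidden cartons were poor, with yaws up to 0.2 rad. I trusted the visible edges in the wrist picture instead.
- My tray-frame helper had a rotation-order mistake until the end, which caused part of the sideways offset.
- The two last small-tin fits differed by about 7 mm across the tray. The scene camera put it 11 mm off the midline, against about 4 mm from the side camera and under 1 mm in the earlier wrist view.

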